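# Load handed brackets into the checking tray

## Robot

A 6-joint arm with a two-finger parallel gripper is mounted at the origin on the work surface. World frame = base frame: x ahead of the robot, y to its left, z up, the work surface at z = 0. Lengths are in m, angles in rad, forces in N, time in s.
With the tool pointing down it reaches from about 0.375 to 0.975 m from the base axis. Payload 3.8 kg.
Tool frame: the origin (TCP) lies midway between the tips of the shut fingers; the grasp point (between the pads) lies 19 mm behind it; z points along the fingers, y is the direction in which the jaws open and shut (so a half turn about z gives the same grasp; the last joint's range is limited). The gripper opens to 85 mm and grips with 20 to 120 N. Pads are 22 mm wide; open, the fingers measure 114 mm over their backs; the gripper's body (76 mm by 85 mm) begins 54 mm behind the grasp point. The pads swing forward as they close: fully open they stand 13 mm farther back than shut.
Start: joints at [1.078, 0.264, 1.604, -0, 1.274, -0.037], TCP at [0.297, 0.606, 0.231] pointing down, gripper open.
Joint ranges: [-2.63, 2.63], [-0.94, 2.18], [0.31, 2.57], [-1.31, 4.45], [0, 2.66], [-2.55, 2.55]. Speed limits (rad/s): [2.57, 2.57, 3.14, 3.14, 3.14, 3.14].

## Interface

Orientations are given as a rotation vector (axis times angle).
In Python, from workcell import bot gives the robot as it stands.
- The arm moves only by the tool drive_tool, never from a script. Its argument "steps" is a list of rows, each a list of 2 entries, a list of its own where there are three numbers: the shift along the tool's x, y, z in mm, then the turn about the tool's z in degrees. In form: [[[dx, dy, dz], twist], ...]. A call has 1 to 8 rows; each row shifts and turns the commanded pose from where the row before left it, along the tool's axes as they then stand; what a row does not reach is not made up. A row lasts 1/12 s, in which the tool goes at most 41.7 mm and 7.16 degrees, less where a joint would pass 70% of its speed; a pose out of reach is approached as far as the arm can. A call is refused whole if a number of a shift passes 41.7 or a number of a turn 7.16, either way. A call with a gripper value outside its range is refused whole. "jaw" is the opening, from 0 (shut) to 1 (fully open), set as the call begins (left out, the last holds). The fingers move at their own pace and stop on an object; "force" is the grip in N (left out, the last holds). Time passes only in rows, so rows that do not move let the fingers close. It gives the time, the measured TCP pose, the force and the opening at its end, in the units of the state.
- bot.read_state(): the state, without advancing time (a new reading comes with each control period).
- bot.read_camera(name): name is "scene" or "top" or "wrist"; returns the picture (420x560x3 uint8, red, green, blue); there is no depth.
- bot.camera_info(name): a dict with "fx", "fy", "cx", "cy" (pixels), "position" and "attitude" of the camera in the world. Camera axes: x right, y down, z forward; pixel columns grow to the right and rows downward; lengths in m; the calibration is good to about 2 mm. A picture is of the moment at which its call begins: read the wrist's pose just before it. camera_info takes no time and is no camera call; for the wrist camera it gives the pose at the moment of the call.
- bot.finish_job(): hands the job in, once; it reports no verdict.
The state is a dict: "time": time; "q": joint angles; "joint_vel": joint speeds; "joint_torque": joint torques, N m; "tool_pos": TCP position; "tcp_rot": TCP orientation; "wrist_force": force on the tool from outside, world axes, zero at the start; "torque": the same for the moment, N m; "width": opening from 0.0 (shut) to 1.0 (fully open).
Only numpy, scipy, OpenCV 4.12 (cv2) and the standard library are available. Lean on these libraries where they do the work, as an engineer would, in place of code of your own. Each camera call takes 0.05 s, during which the arm holds its last target.

## Task

Put every L-shaped bracket on the desk into the fenced checking tray, one to a bay in any bay, lying flat with its long leg flush along the back fence and its short leg flush along the bay's side fence; turn over those that lie mirrored and would not fit that way, and push each fully home and square into its corner. Only when all are home, push the toggle lever beside the tray fully over, away from the robot, to start the check. Leave the two steel gears that lie beside and behind the tray where they are.

Things in the scene. Friction and masses are not known exactly. Their poses are not given: they have to be found in the camera images.
- bracket1_mid (a point): L-shaped solid grey plastic bracket, flat, 35 mm thick, 180 g, may be absent. Point: centre of its long leg (110 x 32 mm), half-way up. x: along the long leg from heel (-55 mm) to free end (+55); y: the way the short leg points (at the heel, x -55 to -23, y up to +54 mm). z up: lies as the tray needs; z down: mirrored, must be turned over. Three dark plugged holes, both faces alike.
- bracket2_mid (a point): A bracket like bracket1 (same shape, size, point and axes), may be absent. The short leg is 32 mm wide and 70 mm long over the outside corner; the long leg's sides are at y = -16 and +16 mm.
- bracket3_mid (a point): A bracket like bracket1 (same shape, size, point and axes), may be absent.
- bracket4_mid (a point): A bracket like bracket1 (same shape, size, point and axes), may be absent.
- bay1 (a point): Right-hand bay of the tray: where the centre of a bracket's long leg lies, half-way up, when home. x: from the tray's open front to the back fence, y: along that fence to the left, z up. Back fence face 16 mm from here in +x; side fence face 55 mm in -y, running 72 mm forward from the back fence. A bracket at home has its x along the bay's +y, its y (short leg) along the bay's -x, z up.
- bay2 (a point): Middle bay: the same point and axes as in bay1. Bays are 150 mm apart. Tray floor 17.5 mm below this point, 6 mm above the desk, reaching 99 mm in front of this point (-x); fences 20 mm high above the floor. From the free end of a bracket at home to the next bay's side fence 32 mm are free.
- bay3 (a point): Left-hand bay: the same point and axes as in bay1; open on its left.
- switch_tip (a point): Top end of the steel toggle lever, 80 mm long, on the small black switch box to the left of the tray. It leans towards the robot when off, swings in the x-z plane away from the robot (+x) and stays where it is left; a light push sideways near the top moves it.
- switch (a joint): Angle of that lever in rad: 0 off (leaning to the robot, about 0.5 rad from upright), 1.0 fully over (leaning away, as far the other side).
- gear_disc: Small steel gear lying flat, 70 mm across, 14 mm high, between tray and switch. Origin at the centre of its underside.
- gear_wheel: Steel gear wheel with hub lying flat, 86 mm across, 28 mm high, just behind the tray's back fence. Origin at the centre of its underside.
There are look-alikes about, which are no part of the job. What is shaped like the part that bears bracket2_mid but blue, brown or yellow is not meant.

How it is judged:
By the outcome, as a careful person would: the job done as asked, in the order asked, and still so for the second after the job is handed in, with the robot touching nothing.
Of bracket1, bracket3 only 1 to 1 are there at a start; the rules pass over those that are not, and their reading is None.
Of bracket2, bracket4 only 1 to 2 are there at a start; the rules pass over those that are not, and their reading is None.
At some moment in a run one of bracket1, bracket2, bracket3, bracket4 may be knocked a few centimetres aside while the robot is not near it.
Once in a run the grip may slacken for a moment while it holds something.
It also fails if it takes over 210 s, if anything falls off the work surface, if the arm or the gripper's body presses on something with over 40 N, if the wrist force passes 120 N, or if a joint passes its speed limit or range.

## Working session

There is one attempt and no reset: what is moved stays moved. The work goes in short steps, Python scripts to look and compute and a tool call to move; the robot and the scene stay as the last step left them, time stands still between calls to the robot, and variables do not carry over. Pictures are saved under pics/ and viewed, and the job is handed in when it is done.

Besides the shell and the picture viewer there is one more tool, called after ">>>" as a command line: name --argument value ..., lists and objects as JSON in quotes. drive_tool: Moves the arm, as the interface text tells. Its arguments: {"type":"object","properties":{"steps":{"type":"array","items":{"type":"array"}},"jaw":{"type":"number"},"force":{"type":"number"}},"required":["steps"]}

```bash
ls; mkdir -p pics
python3 - <<'E'
from workcell import bot
import cv2, numpy as np
np.set_printoptions(precision=4,suppress=True)
s=bot.read_state(); print(s)
for n in("scene","top","wrist"):
    print(n,bot.camera_info(n))
    im=bot.read_camera(n); cv2.imwrite(f"pics/{n}0.png",im[:,:,::-1])
E
```

```text
pics
{'time': 0.0, 'q': array([ 1.0781,  0.2648,  1.6054,  0.    ,  1.2737, -0.0369]), 'joint_vel': array([ 0.0003, -0.0006, -0.    ,  0.0007, -0.0006,  0.    ]), 'joint_torque': array([ -0.0008, -51.51  , -36.7321,  -0.0001,   0.0127,   0.    ]), 'tool_pos': array([0.2968, 0.6055, 0.23  ]), 'tcp_rot': array([-0.7097, -3.0598,  0.0034]), 'wrist_force': array([ 0.103 , -0.5986,  0.4171]), 'torque': array([ 0.0179, -0.0078,  0.0554]), 'width': 0.9991830031814256}
scene {'fx': 414.22504845529375, 'fy': 414.22504845529375, 'cx': 278.4474519614795, 'cy': 214.53906221428377, 'position': array([1.2806, 0.4385, 0.8375]), 'attitude': array([-1.2768, -2.1946,  0.9721])}
top {'fx': 394.2577610174689, 'fy': 394.2577610174689, 'cx': 279.9568355194608, 'cy': 209.5321766938345, 'position': array([0.3441, 0.003 , 0.9955]), 'attitude': array([-2.0845,  2.1473, -0.1755])}
wrist {'fx': 357.5252681951634, 'fy': 357.5252681951634, 'cx': 277.6948720516962, 'cy': 210.18881067316556, 'position': array([0.2367, 0.637 , 0.3732]), 'attitude': array([2.4629, 1.5362, 0.207 ])}
```

View pics/top0.png

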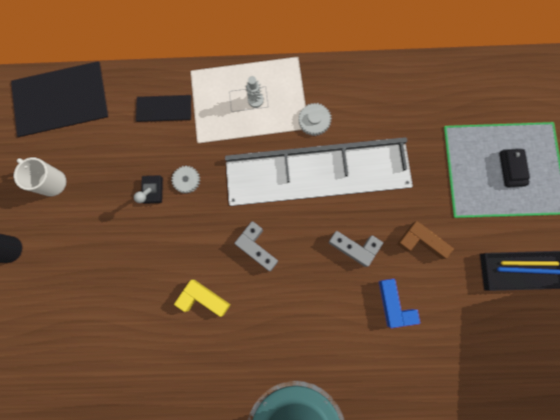

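View pics/scene0.png

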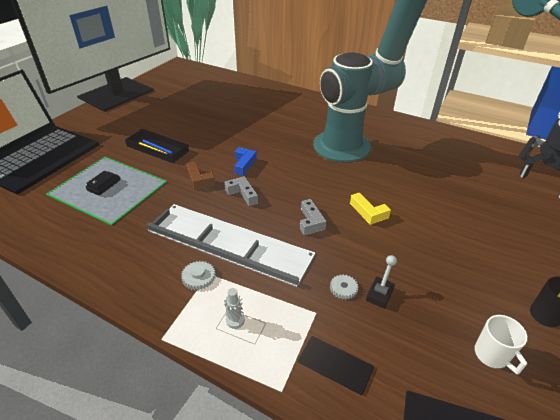

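View pics/wrist0.png

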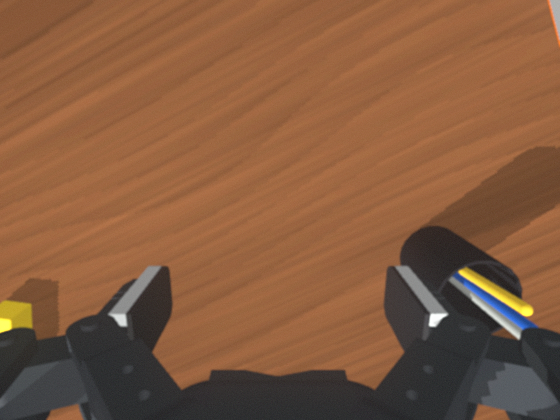

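The top picture shows two grey L brackets. A is at about (257,248) and has the right hand. B is at about (357,248) and is mirrored. The look-alikes are yellow (203,298), brown (428,240) and blue (398,305). The tray is at (318,172), the gears at (186,180) and (315,119), and the switch box at (152,188) with its lever tip at (140,196). Next I'll measure these and crop close on both grey ones.

```bash
cat > h.py <<'E'
from workcell import bot
import cv2, numpy as np
from scipy.spatial.transform import Rotation as R
np.set_printoptions(precision=4,suppress=True)
def ray(ci,uv):
    uv=np.atleast_2d(np.array(uv,float))
    d=np.c_[(uv[:,0]-ci['cx'])/ci['fx'],(uv[:,1]-ci['cy'])/ci['fy'],np.ones(len(uv))]
    return d@R.from_rotvec(ci['attitude']).as_matrix().T
def toplane(ci,uv,z):
    d=ray(ci,uv); p=ci['position']
    return p+d*((z-p[2])/d[:,2])[:,None]
def proj(ci,P):
    P=np.atleast_2d(P)
    c=(P-ci['position'])@R.from_rotvec(ci['attitude']).as_matrix()
    return np.c_[c[:,0]/c[:,2]*ci['fx']+ci['cx'],c[:,1]/c[:,2]*ci['fy']+ci['cy']]
def shot(n,tag=None):
    ci=bot.camera_info(n); im=bot.read_camera(n)[:,:,::-1].copy()
    if tag: cv2.imwrite(f"pics/{tag}.png",im)
    return ci,im
def crop(im,u0,v0,u1,v1,k,tag):
    cv2.imwrite(f"pics/{tag}.png",cv2.resize(im[v0:v1,u0:u1],None,fx=k,fy=k,interpolation=cv2.INTER_CUBIC))
def st():
    s=bot.read_state(); Rm=R.from_rotvec(s['tcp_rot']).as_matrix()
    print('t%.2f'%s['time'],'pos',s['tool_pos'],'toolx yaw %.2f'%np.degrees(np.arctan2(Rm[1,0],Rm[0,0])),'toolz',Rm[:,2],'F',s['wrist_force'],'w%.3f'%s['width'],'q6 %.2f'%s['q'][5])
    return s,Rm
E
python3 - <<'E'
from h import *
im=cv2.imread('pics/top0.png'); ci=bot.camera_info('top')
crop(im,215,130,425,275,3.8,'crop_top')
im2=cv2.imread('pics/scene0.png'); crop(im2,140,140,410,310,2.9,'crop_scene')
for n,uv,z in [('A',(257,248),.035),('B',(357,248),.035),('trayBL',(227,158),.026),('trayBR',(407,141),.026),('switchbox',(152,188),.02),('tip',(140,196),.1),('disc',(186,180),.014),('wheel',(315,119),.028)]:
    print(n,toplane(ci,uv,z)[0])
for n,z in (('top',.1),):
  pass
c2=bot.camera_info('scene')
# lever tip two views
a,b=ray(ci,(140,197))[0],ray(c2,(391,261))[0]
A=np.c_[a,-b]; t=np.linalg.lstsq(A,c2['position']-ci['position'],rcond=None)[0]
print('tip',ci['position']+a*t[0],c2['position']+b*t[1])
E
```

```text
A [0.43   0.0774 0.035 ]
B [ 0.4228 -0.1653  0.035 ]
trayBL [0.6643 0.1514 0.026 ]
trayBR [ 0.6938 -0.312   0.026 ]
switchbox [0.5928 0.3452 0.02  ]
tip [0.5541 0.3448 0.1   ]
disc [0.6127 0.2596 0.014 ]
wheel [ 0.7616 -0.0789  0.028 ]
tip [0.5555 0.3511 0.0833] [0.5547 0.353  0.0839]
```

View pics/crop_top.png

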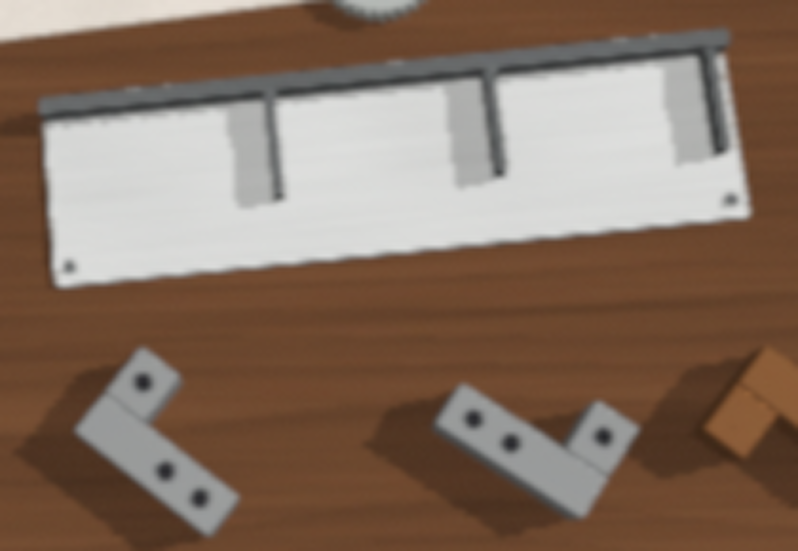

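View pics/crop_scene.png

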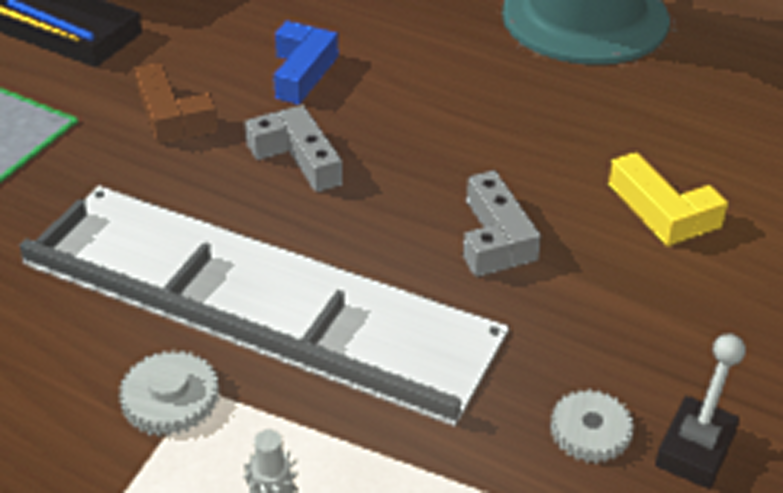

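Crop check: the grey brackets A (heel at about (236,243), short leg going up-right) and B (heel at about (370,265)) are the right ones. A is right-handed (z up) and B is mirrored. The yellow, brown and blue Ls are look-alikes to leave alone. I'll work out the hand-eye geometry and the tray frame next.

Run:
```python
from h import *
s,Rm=st(); print(Rm)
ci=bot.camera_info('wrist'); Rc=R.from_rotvec(ci['attitude']).as_matrix()
print('cam in tool',Rm.T@(ci['position']-s['tool_pos'])); print('cam axes in tool',Rm.T@Rc)
ci=bot.camera_info('top')
off=np.array([215,130]);c=lambda p:np.array(p)/3.8+off
print('side fence tips', toplane(ci,[c((722,152)),c((500,175)),c((280,198))],.026))
print('front corners', toplane(ci,[c((55,287)),c((750,215))],.006))
A=[(75,430),(145,347),(182,380),(150,420),(240,495),(210,537)]
print('A',toplane(ci,[c(p) for p in A],.035))
B=[(583,518),(640,430),(598,401),(568,445),(463,382),(434,424)]
print('B',toplane(ci,[c(p) for p in B],.035))
```

```text
t0.15 pos [0.2969 0.6056 0.2302] toolx yaw 153.88 toolz [-0.0008 -0.0016 -1.    ] F [ 0.8216  0.2892 -0.1074] w0.998 q6 -0.04
[[-0.8979  0.4402 -0.0008]
 [ 0.4402  0.8979 -0.0016]
 [ 0.0001 -0.0018 -1.    ]]
cam in tool [ 0.0679  0.0015 -0.1432]
cam axes in tool [[ 0.0001 -0.9633 -0.2683]
 [ 1.      0.0001 -0.0002]
 [ 0.0002 -0.2683  0.9633]]
side fence tips [[ 0.617  -0.3004  0.026 ]
 [ 0.6061 -0.1521  0.026 ]
 [ 0.5952 -0.0051  0.026 ]]
front corners [[ 0.5435  0.1485  0.006 ]
 [ 0.578  -0.3216  0.006 ]]
A [[0.4434 0.1317 0.035 ]
 [0.4961 0.0857 0.035 ]
 [0.4737 0.0621 0.035 ]
 [0.4484 0.0832 0.035 ]
 [0.3988 0.0266 0.035 ]
 [0.3729 0.0463 0.035 ]]
B [[ 0.3781 -0.1899  0.035 ]
 [ 0.4326 -0.2299  0.035 ]
 [ 0.452  -0.2045  0.035 ]
 [ 0.4244 -0.1835  0.035 ]
 [ 0.4669 -0.1189  0.035 ]
 [ 0.4404 -0.0989  0.035 ]]
```

>>> drive_tool --steps '[[[-24,-30,0],0],[[-24,-30,0],0],[[-24,-30,0],0],[[-24,-30,0],0],[[-24,-30,0],0],[[-24,-30,0],0],[[-24,-30,0],0],[[-24,-30,0],0]]' --jaw 1.0

```text
time: 0.82
tool_pos: [0.3636, 0.3042, 0.231]
tcp_rot: [-0.709, -3.061, 0.0]
wrist_force: [2.0, -0.9, 0.3]
width: 0.998
```

>>> drive_tool --steps '[[[-24,-30,0],0],[[-24,-30,0],0],[[-24,-30,0],0],[[-24,-30,0],0],[[-24,-30,0],0],[[-24,-30,0],0],[[0,0,0],-7],[[0,0,0],-7]]'

```text
time: 1.48
tool_pos: [0.4141, 0.0785, 0.2311]
tcp_rot: [-0.331, -3.124, 0.0]
wrist_force: [0.6, -0.0, 0.2]
width: 0.998
```

>>> drive_tool --steps '[[[0,0,0],-7],[[0,0,0],-7],[[0,0,0],-7],[[0,0,0],-7],[[0,0,0],-7],[[0,0,0],-7],[[0,0,0],-7],[[0,0,0],-7]]'

```text
time: 2.15
tool_pos: [0.4136, 0.081, 0.231]
tcp_rot: [1.183, -2.91, -0.0]
wrist_force: [-0.4, 0.1, -0.3]
width: 1.003
```

Run:
```python
from h import *
st(); ci,im=shot('wrist','w1'); np.save('w1.npy',ci,allow_pickle=True)
```

```text
t2.15 pos [0.4136 0.081  0.231 ] toolx yaw -135.77 toolz [-0.0005 -0.0001 -1.    ] F [-0.4439  0.1098 -0.2785] w1.003 q6 -2.21
```

View pics/w1.png

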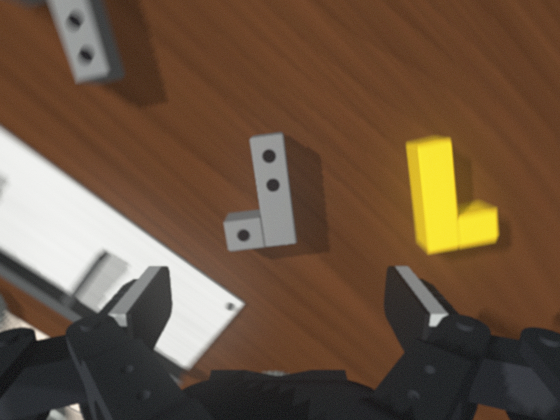

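```bash
cat >> h.py <<'E'
def brk(ci,im,roi,z,tag=None,lo=125,hi=200,smax=40):
    """top face of grey bracket inside roi(u0,v0,u1,v1): 6 corners -> mid point, yaw"""
    u0,v0,u1,v1=roi
    hsv=cv2.cvtColor(im,cv2.COLOR_BGR2HSV)
    m=((hsv[:,:,1]<smax)&(hsv[:,:,2]>lo)&(hsv[:,:,2]<hi)).astype(np.uint8)
    k=np.zeros_like(m);k[v0:v1,u0:u1]=1;m*=k
    m=cv2.morphologyEx(m,cv2.MORPH_OPEN,np.ones((3,3)))
    cs=max(cv2.findContours(m,cv2.RETR_EXTERNAL,cv2.CHAIN_APPROX_NONE)[0],key=cv2.contourArea)
    P=toplane(ci,cs[:,0,:],z)[:,:2]
    a=cv2.approxPolyDP((P*1000).astype(np.float32)[:,None],7,True)[:,0]/1000
    if tag:
        o=im.copy();cv2.drawContours(o,[cs],-1,(0,0,255),1);cv2.imwrite(f"pics/{tag}.png",cv2.resize(o[v0:v1,u0:u1],None,fx=3,fy=3))
    print('corners mm',(a*1000).round(1).tolist(),'area',cv2.contourArea((P*1000).astype(np.float32)))
    r=cv2.minAreaRect((P*1000).astype(np.float32)); print('rect',r)
    return a,P
E
python3 - <<'E'
from h import *
im=cv2.imread('pics/w1.png');ci=np.load('w1.npy',allow_pickle=True).item()
h=cv2.cvtColor(im,cv2.COLOR_BGR2HSV)
for uv in [(275,210),(260,145),(245,217),(291,200),(230,240)]: print(uv,h[uv[1],uv[0]])
brk(ci,im,(210,120,310,265),.035,'d1')
E
```

```text
(275, 210) [ 30   2 153]
(260, 145) [ 60   3 153]
(245, 217) [150   2 109]
(291, 200) [ 9 28 91]
(230, 240) [ 15   3 147]
corners mm [[379.1000061035156, 50.900001525878906], [401.20001220703125, 33.400001525878906], [467.70001220703125, 117.69999694824219], [445.6000061035156, 135.6999969482422]] area 3187.7189047587453
rect ((423.41656494140625, 84.46832275390625), (108.79212951660156, 30.70357894897461), 51.639225006103516)
```

View pics/d1.png

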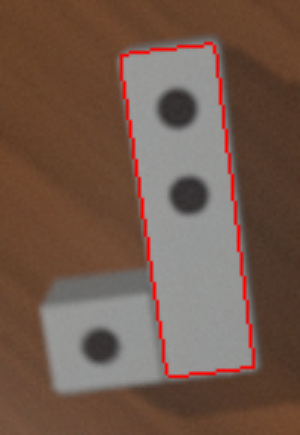

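>>> drive_tool --steps '[[[0,0,0],-3.7],[[0,0,0],-3.7],[[-9,-5.5,20],0],[[0,0,35],0],[[0,0,35],0],[[0,0,35],0],[[0,0,35],0],[[0,0,30],0]]'

```text
time: 2.87
tool_pos: [0.4228, 0.0845, 0.0392]
tcp_rot: [1.355, -2.833, -0.001]
wrist_force: [-0.1, 0.9, 0.9]
width: 0.998
```

Run:
```python
from h import *
st(); ci,im=shot('wrist','w2'); np.save('w2.npy',ci,allow_pickle=True)
```

```text
t2.87 pos [0.4228 0.0845 0.0392] toolx yaw -128.88 toolz [-0.0011 -0.0002 -1.    ] F [-0.0739  0.8551  0.8533] w0.998 q6 -2.32
```

View pics/w2.png

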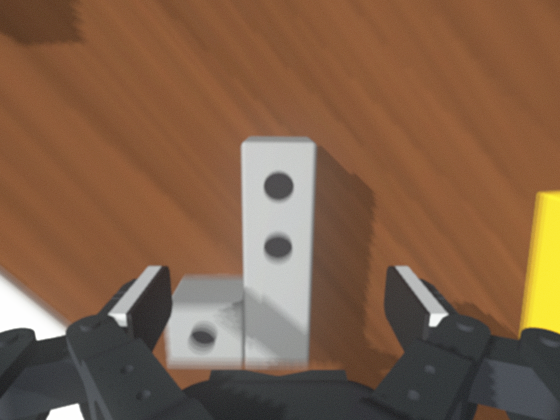

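>>> drive_tool --steps '[[[0,0,17],0],[[0,0,0],0]]'

```text
time: 3.08
tool_pos: [0.4211, 0.0842, 0.0219]
tcp_rot: [1.354, -2.828, -0.003]
wrist_force: [-0.6, 0.3, 0.2]
width: 0.999
```

>>> drive_tool --steps '[[[0,0,0],0],[[0,0,0],0],[[0,0,0],0],[[0,0,0],0],[[0,0,0],0],[[0,0,0],0],[[0,0,0],0],[[0,0,0],0]]' --jaw 0 --force 50

```text
time: 3.75
tool_pos: [0.4252, 0.0849, 0.0259]
tcp_rot: [-1.358, 2.83, -0.001]
wrist_force: [-1.3, 0.2, 5.9]
width: 0.355
```

Run:
```python
from h import *
st(); ci,im=shot('wrist','w3'); st()
```

```text
t3.75 pos [0.4252 0.0849 0.0259] toolx yaw -128.73 toolz [ 0.0026  0.0004 -1.    ] F [-1.2814  0.2337  5.9309] w0.355 q6 -2.33
t3.80 pos [0.4253 0.0849 0.026 ] toolx yaw -128.73 toolz [ 0.0026  0.0004 -1.    ] F [-1.5033 -0.1822  6.2019] w0.359 q6 -2.33
```

View pics/w3.png

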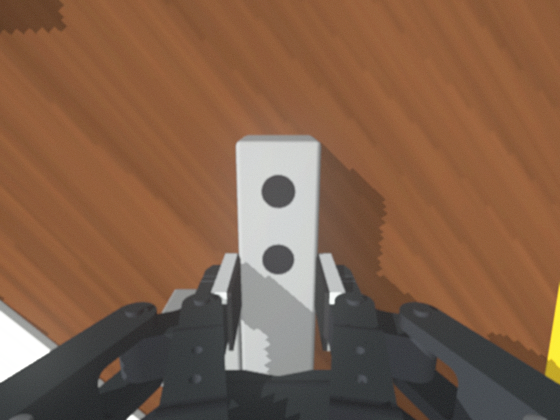

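>>> drive_tool --steps '[[[0,0,-15],0],[[0,0,-25],0],[[0,0,-30],0],[[0,0,-30],0],[[0,0,0],0]]'

```text
time: 4.22
tool_pos: [0.4284, 0.0853, 0.1306]
tcp_rot: [-1.355, 2.823, -0.005]
wrist_force: [2.3, 0.3, -1.7]
width: 0.357
```

Run:
```python
from h import *
st(); ci,im=shot('wrist','w4');
```

```text
t4.22 pos [0.4284 0.0853 0.1306] toolx yaw -128.72 toolz [ 0.0112  0.0015 -0.9999] F [ 2.2665  0.2822 -1.7035] w0.357 q6 -2.33
```

View pics/w4.png

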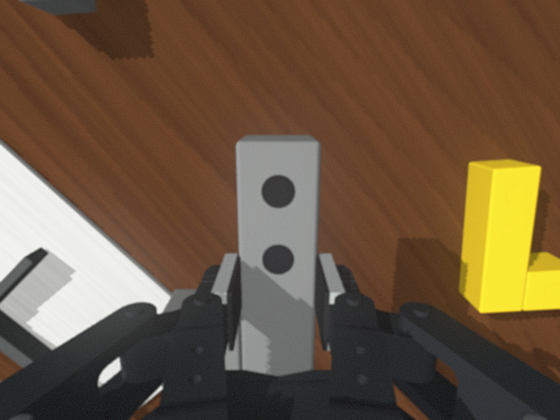

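>>> drive_tool --steps '[[[-18,-30,-6],0],[[-18,-30,-6],0],[[-18,-30,-6],0],[[-18,-30,-6],0],[[-18,-30,-6],0],[[0,0,0],6.86],[[0,0,0],6.86],[[0,0,0],6.86]]'

```text
time: 4.93
tool_pos: [0.5963, 0.0607, 0.1515]
tcp_rot: [0.821, -3.028, -0.001]
wrist_force: [0.0, 0.3, -1.9]
width: 0.354
```

>>> drive_tool --steps '[[[0,0,0],6.86],[[0,0,0],6.86],[[0,0,0],6.86],[[0,0,0],6.86],[[0,0,0],6.86],[[0,0,0],6.86],[[0,0,0],6.86],[[0,0,0],6.86]]'

```text
time: 5.6
tool_pos: [0.5956, 0.061, 0.1517]
tcp_rot: [-0.666, -3.066, 0.002]
wrist_force: [0.4, 0.3, -2.3]
width: 0.359
```

>>> drive_tool --steps '[[[0,0,0],6.86],[[0,0,0],6.86],[[0,0,0],6.86],[[0,0,0],6.86],[[0,0,0],6.86],[[0,0,0],6.86],[[0,0,0],6.86],[[0,0,0],6.86]]'

```text
time: 6.27
tool_pos: [0.5956, 0.061, 0.1517]
tcp_rot: [-2.005, -2.415, 0.004]
wrist_force: [0.0, -0.3, -3.1]
width: 0.356
```

Run:
```python
from h import *
st(); ci,im=shot('wrist','w5'); np.save('w5.npy',ci,allow_pickle=True)
```

```text
t6.27 pos [0.5956 0.061  0.1517] toolx yaw 100.60 toolz [-0.0039 -0.0002 -1.    ] F [ 0.0051 -0.3178 -3.1296] w0.356 q6 -0.12
```

View pics/w5.png

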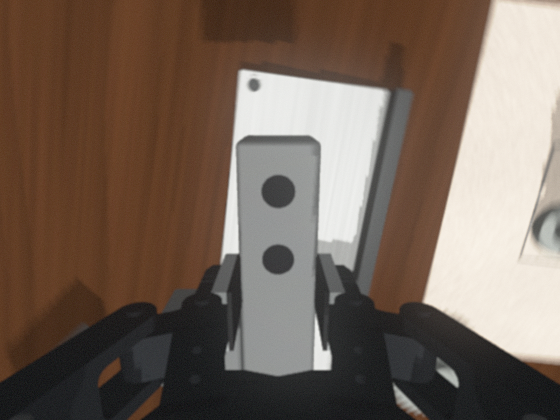

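Run:
```python
from h import *
im=cv2.imread('pics/w5.png');crop(im,215,50,435,300,2.4,'c5')
```

```text
(no output)
```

View pics/c5.png

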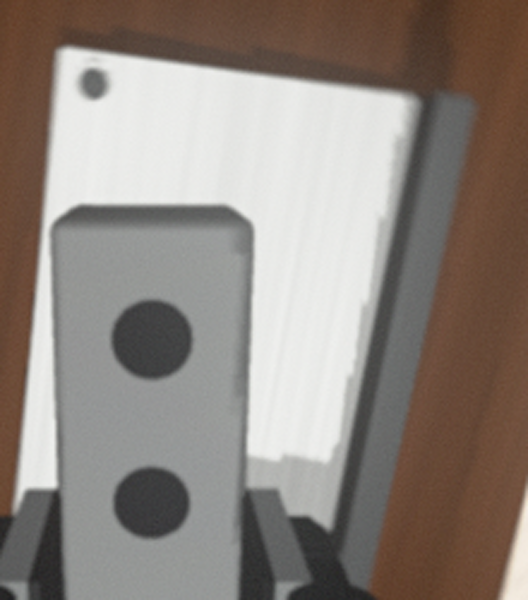

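Run:
```python
from h import *
ci=np.load('w5.npy',allow_pickle=True).item()
c=lambda p:np.array(p)/2.4+np.array([215,50])
ft=toplane(ci,[c((437,95)),c((342,555))],.026)[:,:2]
fb=toplane(ci,[c((419,98)),c((334,530))],.006)[:,:2]
fr=toplane(ci,[c((60,47)),c((15,510))],.006)[:,:2]
for n,L in(('ft',ft),('fb',fb),('fr',fr)):
    d=L[0]-L[1];print(n,L,'yaw-90 %.2f'%(np.degrees(np.arctan2(d[1],d[0]))-90))
th=np.radians(4.3);x=np.array([np.cos(th),np.sin(th)]);y=np.array([-x[1],x[0]])
print('x-coord ft',ft@x,'fb',fb@x,'fr',fr@x,'y left edge',fr[0]@y, fb[0]@y)
print('bay3 top est',np.array([.6467,.0578])@x,np.array([.6467,.0578])@y)
```

```text
ft [[0.6643 0.1589]
 [0.673  0.0077]] yaw-90 3.30
fb [[0.6649 0.1591]
 [0.6743 0.0079]] yaw-90 3.57
fr [[ 0.5497  0.1531]
 [ 0.5582 -0.0059]] yaw-90 3.07
x-coord ft [0.6743 0.6717] fb [0.6749 0.673 ] fr [0.5596 0.5562] y left edge 0.11148829788305953 0.10884059374568925
bay3 top est 0.6492133962612541 0.009148558079165564
```

>>> drive_tool --steps '[[[0,0,0],6.8],[[3,23,0],0],[[3,23,20],0],[[0,0,30],0],[[0,0,30],0],[[0,0,15],0],[[0,0,9],0],[[0,0,0],0]]'

```text
time: 6.98
tool_pos: [0.6392, 0.0701, 0.0458]
tcp_rot: [-2.134, -2.298, 0.009]
wrist_force: [-2.0, 0.2, -2.4]
width: 0.353
```

Run:
```python
from h import *
st(); ci,im=shot('wrist','w6'); np.save('w6.npy',ci,allow_pickle=True); shot('top','t6'); ci,im=shot('scene','s6'); crop(im,140,160,410,330,2.9,'cs6')
```

```text
t6.98 pos [0.6392 0.0701 0.0458] toolx yaw 94.23 toolz [-0.0076 -0.0005 -1.    ] F [-1.9581  0.2158 -2.3701] w0.353 q6 -0.00
```

View pics/w6.png

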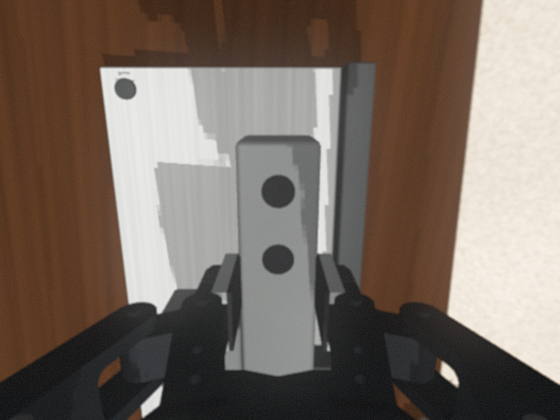

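View pics/cs6.png

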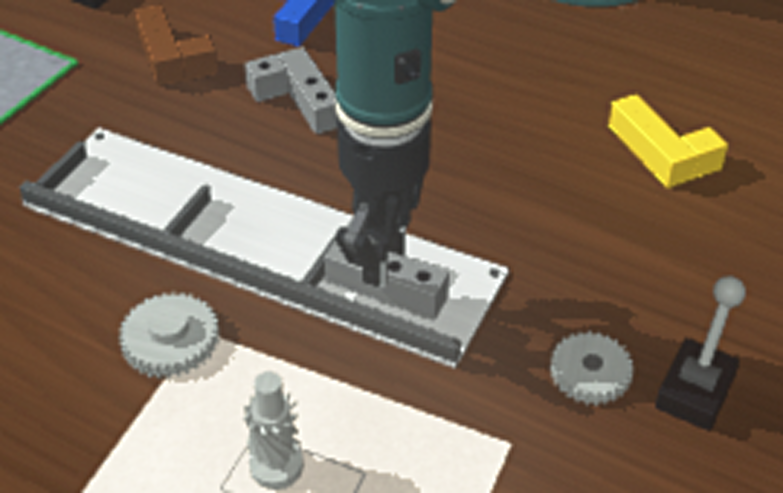

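>>> drive_tool --steps '[[[0,0,8],0],[[0,0,5],0],[[0,0,0],0]]'

```text
time: 7.38
tool_pos: [0.6422, 0.0703, 0.0369]
tcp_rot: [-2.139, -2.3, 0.001]
wrist_force: [-0.5, 0.2, -1.9]
width: 0.361
```

>>> drive_tool --steps '[[[0,5,0],0],[[0,5,0],0],[[0,3,0],0],[[0,0,0],0]]'

```text
time: 7.72
tool_pos: [0.652, 0.071, 0.0366]
tcp_rot: [-2.135, -2.296, 0.011]
wrist_force: [-9.3, -1.0, 2.7]
width: 0.355
```

>>> drive_tool --steps '[[[0,0,4],0],[[0,0,0],0],[[-4,0,0],0],[[-4,0,0],0],[[-4,0,0],0],[[0,0,0],0]]'

```text
time: 8.22
tool_pos: [0.6527, 0.0602, 0.0322]
tcp_rot: [-2.135, -2.294, 0.008]
wrist_force: [-8.3, 2.6, 1.5]
width: 0.354
```

>>> drive_tool --steps '[[[-3,0,0],0],[[-3,0,0],0],[[0,0,0],0]]'

```text
time: 8.47
tool_pos: [0.6528, 0.0595, 0.0322]
tcp_rot: [-2.133, -2.289, -0.001]
wrist_force: [-10.4, 19.3, 1.2]
width: 0.355
```

>>> drive_tool --steps '[[[0,0,0],0],[[0,0,0],0],[[0,0,0],0],[[0,0,0],0],[[0,0,0],0]]' --jaw 0.8

```text
time: 8.88
tool_pos: [0.658, 0.0528, 0.0341]
tcp_rot: [2.139, 2.299, 0.002]
wrist_force: [0.0, -0.7, -0.4]
width: 0.801
```

>>> drive_tool --steps '[[[0,0,-20],0],[[0,0,-30],0],[[0,0,-35],0],[[0,0,-35],0],[[0,0,-30],0],[[0,0,0],0]]'

```text
time: 9.38
tool_pos: [0.6622, 0.053, 0.1928]
tcp_rot: [2.133, 2.292, 0.016]
wrist_force: [1.8, -0.2, 1.9]
width: 0.8
```

Run:
```python
from h import *
st(); ci,im=shot('wrist','w7'); np.save('w7.npy',ci,allow_pickle=True)
```

```text
t9.38 pos [0.6622 0.053  0.1928] toolx yaw 94.11 toolz [ 0.0148  0.0005 -0.9999] F [ 1.8415 -0.1872  1.9248] w0.800 q6 -0.03
```

View pics/w7.png

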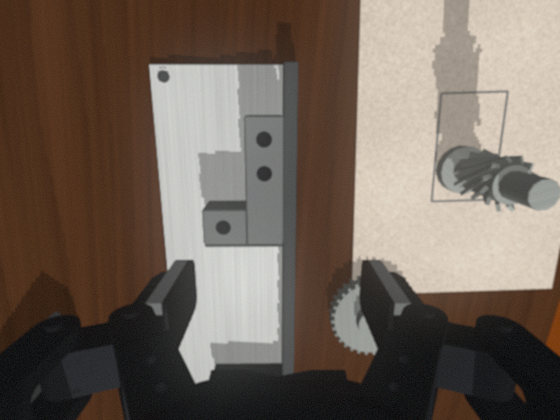

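Run:
```python
from h import *
im=cv2.imread('pics/w7.png');crop(im,190,100,310,260,3.7,'c7')
ci,im=shot('top','t7');crop(im,215,130,425,275,3.8,'ct7')
```

```text
(no output)
```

View pics/c7.png

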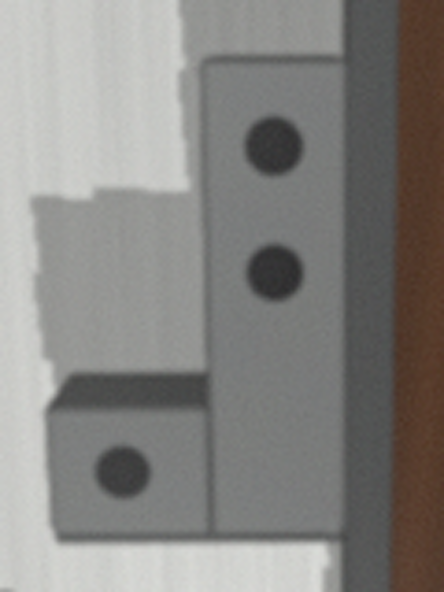

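View pics/ct7.png

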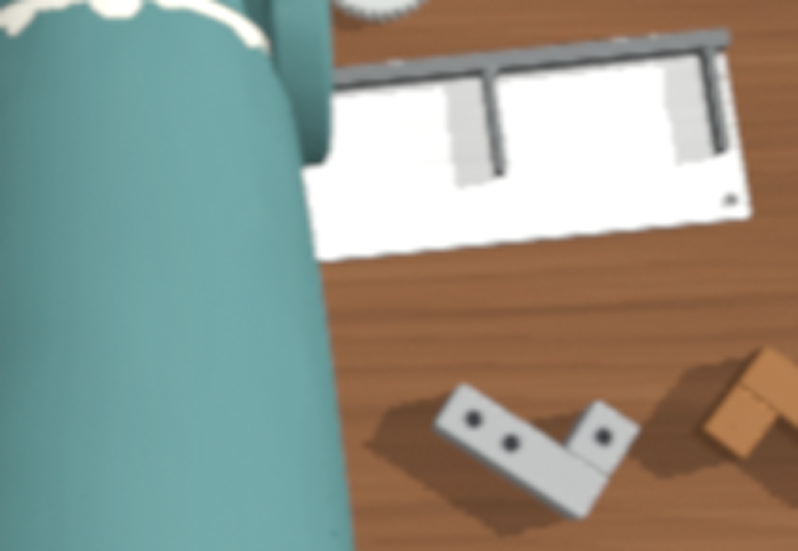

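A looks home in bay 3: the pushes met 10 N at the back fence and 19 N at the side fence, and c7 shows it flush. Next, a close look at mirrored bracket B.

>>> drive_tool --steps '[[[-20,-28,-5],0],[[-20,-28,-5],0],[[-20,-28,-5],0],[[-20,-28,-5],0],[[-20,-28,-5],0],[[-20,-28,-5],0],[[-20,-28,-5],0],[[-17,-28,0],0]]' --jaw 1.0

```text
time: 10.15
tool_pos: [0.443, -0.1205, 0.2175]
tcp_rot: [-2.139, -2.299, 0.001]
wrist_force: [1.2, -0.2, -0.1]
width: 1.003
```

>>> drive_tool --steps '[[[0,0,0],6.5],[[0,0,0],6.5],[[0,0,0],6.5],[[0,0,0],6.5],[[0,0,0],6.5],[[0,0,0],6],[[0,0,0],0]]'

```text
time: 10.73
tool_pos: [0.4436, -0.1193, 0.2164]
tcp_rot: [-2.779, -1.461, 0.004]
wrist_force: [-0.1, -0.2, -0.0]
width: 0.999
```

Run:
```python
from h import *
st(); ci,im=shot('wrist','w8'); np.save('w8.npy',ci,allow_pickle=True)
```

```text
t10.73 pos [ 0.4436 -0.1193  0.2164] toolx yaw 55.47 toolz [-0.0032  0.001  -1.    ] F [-0.1419 -0.2001 -0.0255] w0.999 q6 0.29
```

View pics/w8.png

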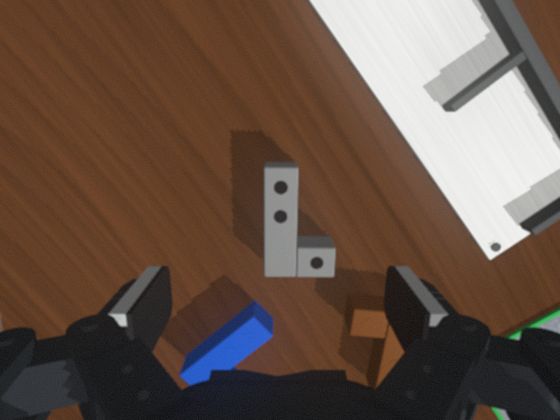

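Run:
```python
from h import *
im=cv2.imread('pics/w8.png');ci=np.load('w8.npy',allow_pickle=True).item()
a,P=brk(ci,im,(240,155,345,285),.035,'d8')
a,P=brk(ci,im,(240,155,299,285),.035,None)
```

```text
corners mm [[445.0, -97.4000015258789], [384.20001220703125, -182.39999389648438], [406.0, -201.39999389648438], [468.29998779296875, -113.4000015258789]] area 3153.8280214335537
rect ((425.6620178222656, -149.49722290039062), (108.06378936767578, 30.04900360107422), 54.927188873291016)
corners mm [[445.0, -97.4000015258789], [384.20001220703125, -182.39999389648438], [406.0, -201.39999389648438], [468.29998779296875, -113.4000015258789]] area 3153.8280214335537
rect ((425.6620178222656, -149.49722290039062), (108.06378936767578, 30.04900360107422), 54.927188873291016)
```

View pics/d8.png

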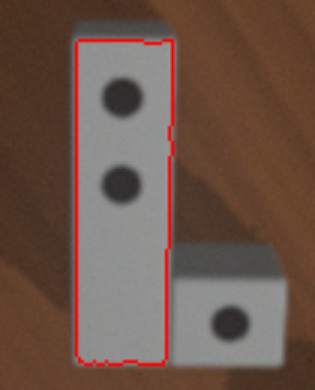

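>>> drive_tool --steps '[[[12,1,20],0],[[12,1.5,30],0],[[0,0,35],0],[[0,0,35],0],[[0,0,30],0],[[0,0,20],0],[[0,0,0],0]]'

```text
time: 11.37
tool_pos: [0.4551, -0.0996, 0.0427]
tcp_rot: [-2.769, -1.466, 0.013]
wrist_force: [-0.2, 0.7, 0.1]
width: 1.002
```

Run:
```python
from h import *
st(); ci,im=shot('wrist','w9'); np.save('w9.npy',ci,allow_pickle=True)
```

```text
t11.37 pos [ 0.4551 -0.0996  0.0427] toolx yaw 55.81 toolz [-0.0111  0.003  -0.9999] F [-0.1751  0.732   0.0579] w1.002 q6 0.33
```

View pics/w9.png

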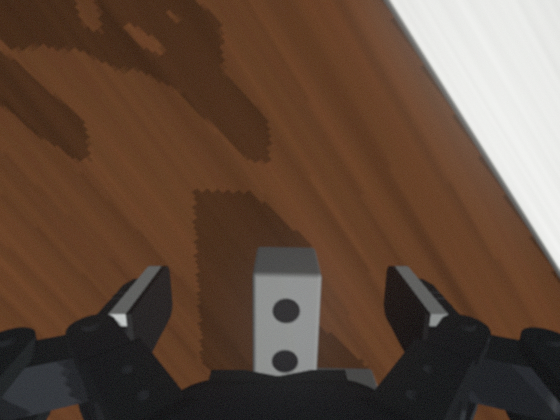

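>>> drive_tool --steps '[[[0,3,10],0],[[0,0,9],0],[[0,0,0],0]]'

```text
time: 11.67
tool_pos: [0.4631, -0.1029, 0.0289]
tcp_rot: [-2.778, -1.467, -0.0]
wrist_force: [0.7, 0.7, 0.1]
width: 0.997
```

>>> drive_tool --steps '[[[0,0,0],0],[[0,0,0],0],[[0,0,0],0],[[0,0,0],0],[[0,0,0],0],[[0,0,0],0],[[0,0,0],0],[[0,0,0],0]]' --jaw 0 --force 20

```text
time: 12.33
tool_pos: [0.4632, -0.1027, 0.03]
tcp_rot: [2.778, 1.466, 0.001]
wrist_force: [-1.7, 0.6, 5.6]
width: 0.351
```

>>> drive_tool --steps '[[[0,0,-15],0],[[0,0,-25],0],[[0,0,0],0],[[0,0,0],0]]'

```text
time: 12.67
tool_pos: [0.4646, -0.1031, 0.0705]
tcp_rot: [2.776, 1.465, 0.005]
wrist_force: [0.1, 1.2, -1.6]
width: 0.345
```

Run:
```python
from h import *
st(); ci,im=shot('wrist','w10'); np.save('w10.npy',ci,allow_pickle=True); ci,im=shot('scene','s10'); crop(im,140,120,410,290,2.9,'cs10')
```

```text
t12.67 pos [ 0.4646 -0.1031  0.0705] toolx yaw 55.65 toolz [ 0.0041 -0.001  -1.    ] F [ 0.1397  1.1673 -1.6006] w0.345 q6 0.33
```

View pics/w10.png

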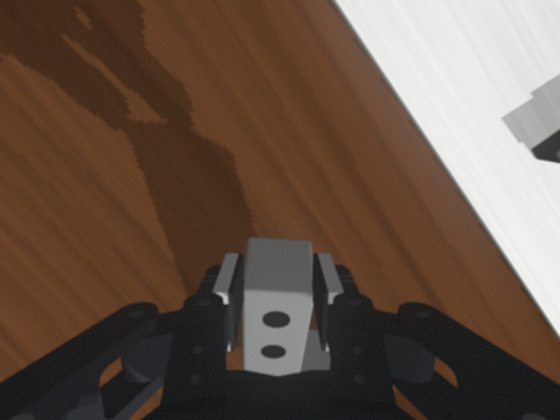

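View pics/cs10.png

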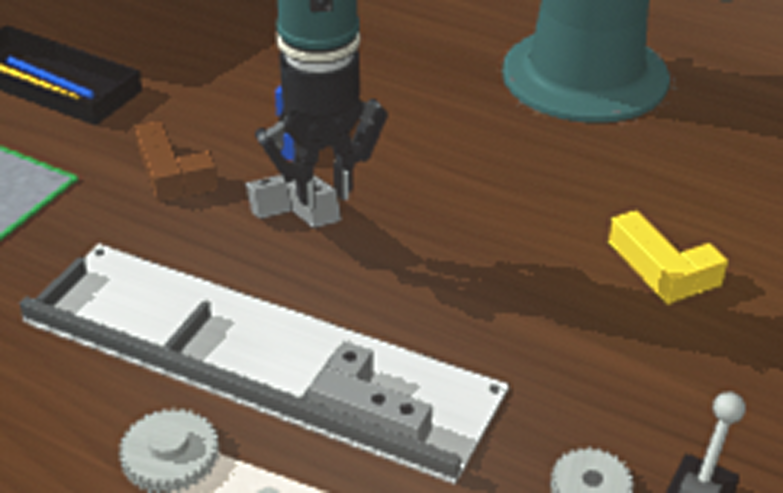

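>>> drive_tool --steps '[[[0,0,-20],0],[[0,0,-25],0],[[0,0,-25],0],[[0,0,-25],0],[[0,0,0],0],[[0,0,0],0]]'

```text
time: 13.27
tool_pos: [0.4637, -0.103, 0.1649]
tcp_rot: [2.777, 1.466, 0.002]
wrist_force: [-0.3, 0.8, -0.6]
width: -0.003
```

Run:
```python
from h import *
st(); ci,im=shot('wrist','w11'); np.save('w11.npy',ci,allow_pickle=True); ci,im=shot('scene','s11'); crop(im,140,120,410,290,2.9,'cs11')
```

```text
t13.27 pos [ 0.4637 -0.103   0.1649] toolx yaw 55.65 toolz [ 0.0019 -0.0007 -1.    ] F [-0.3107  0.8462 -0.5872] w-0.003 q6 0.33
```

View pics/w11.png

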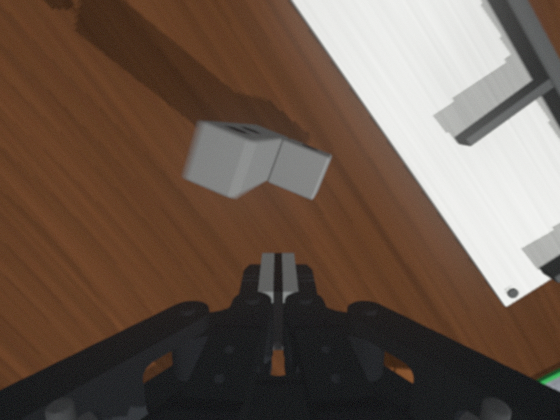

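View pics/cs11.png

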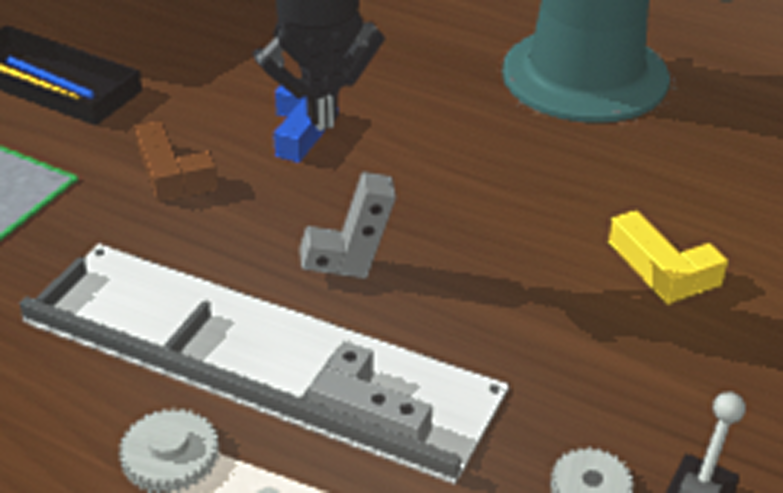

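The grip slipped. B now looks upright, and may still be moving, so I'll let it settle and look again.

>>> drive_tool --steps '[[[0,0,0],0],[[0,0,0],0],[[0,0,0],0],[[0,0,0],0],[[0,0,0],0],[[0,0,0],0]]' --jaw 1.0

```text
time: 13.87
tool_pos: [0.4628, -0.1027, 0.1641]
tcp_rot: [-2.778, -1.466, 0.0]
wrist_force: [-0.1, 0.5, 0.6]
width: 0.843
```

Run:
```python
from h import *
st(); ci,im=shot('wrist','w12'); np.save('w12.npy',ci,allow_pickle=True); ci,im=shot('scene','s12'); crop(im,140,120,410,290,2.9,'cs12'); ci,im=shot('top','t12'); crop(im,215,130,425,275,3.8,'ct12')
```

```text
t13.87 pos [ 0.4628 -0.1027  0.1641] toolx yaw 55.65 toolz [-0.0003  0.0001 -1.    ] F [-0.0983  0.4884  0.6221] w0.843 q6 0.33
```

View pics/w12.png

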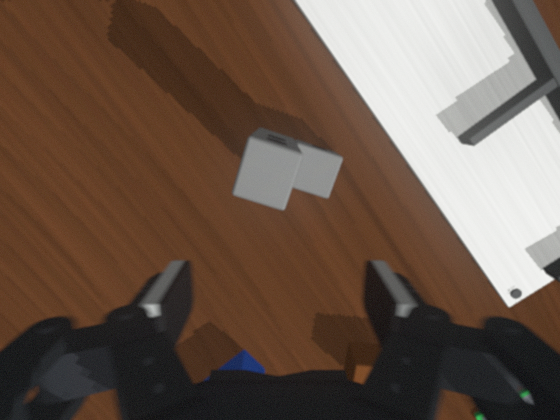

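View pics/cs12.png

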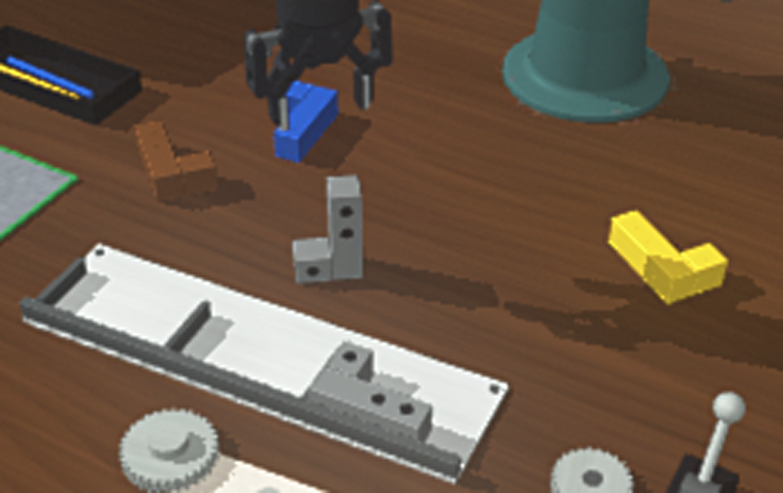

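View pics/ct12.png

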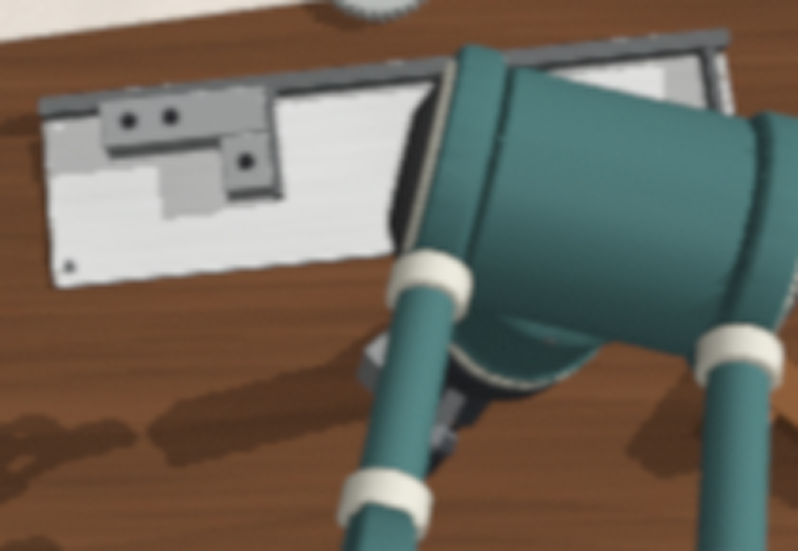

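B is standing upright on its short leg, with the long leg vertical and its correct (+z) face towards the scene camera. It must therefore be tipped towards the robot. I'll measure where it stands.

Run:
```python
from h import *
ci=np.load('w12.npy',allow_pickle=True).item()
im=cv2.imread('pics/w12.png'); crop(im,215,110,365,230,5,'c12')
t=toplane(ci,[(254,131),(302,146),(285,210),(234,194)],.110)[:,:2]; print(t, np.linalg.norm(np.diff(t,axis=0),axis=1), t.mean(0))
d=t[1]-t[0]; e=t[3]-t[0]; print('short dir yaw',np.degrees(np.arctan2(d[1],d[0])),'toward-robot normal yaw',np.degrees(np.arctan2(e[1],e[0])))
s_=toplane(ci,[(342,158),(330,197)],.032)[:,:2]; print(s_)
ct=bot.camera_info('top'); print('blue',toplane(ct,[(388,280),(418,318),(395,327)],.035))
```

```text
[[ 0.4852 -0.0469]
 [ 0.5022 -0.0682]
 [ 0.4743 -0.0929]
 [ 0.4557 -0.0689]] [0.0272 0.0373 0.0304] [ 0.4794 -0.0692]
short dir yaw -51.431758200886904 toward-robot normal yaw -143.25382167719349
[[ 0.5229 -0.1021]
 [ 0.4989 -0.123 ]]
blue [[ 0.3445 -0.2341  0.035 ]
 [ 0.2552 -0.2971  0.035 ]
 [ 0.2362 -0.242   0.035 ]]
```

View pics/c12.png

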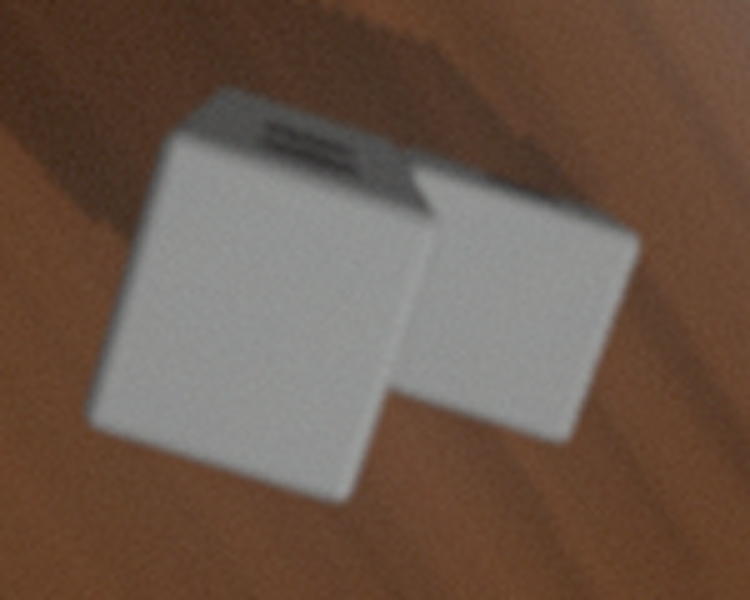

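Run:
```python
from h import *
ci=np.load('w12.npy',allow_pickle=True).item()
t=toplane(ci,[(249.4,136),(302,153),(284,210.4),(233,194.6)],.110)[:,:2]; print(t, np.linalg.norm(np.diff(t,axis=0),axis=1), t.mean(0))
for i,j in((0,1),(3,2),(0,3),(1,2)):
    d=t[j]-t[i]; print(i,j,np.degrees(np.arctan2(d[1],d[0])))
s_=toplane(ci,[(342.5,157),(328.8,197.8),(293,188)],.032)[:,:2]; print(s_); d=s_[1]-s_[0];print(np.degrees(np.arctan2(d[1],d[0])))
```

```text
[[ 0.4817 -0.0476]
 [ 0.5001 -0.0713]
 [ 0.4737 -0.0928]
 [ 0.4551 -0.0689]] [0.0301 0.0341 0.0303] [ 0.4776 -0.0702]
0 1 -52.0635887326674
3 2 -52.1645658295382
0 3 -141.38448037994485
1 2 -140.9156683892868
[[ 0.5236 -0.1017]
 [ 0.4977 -0.123 ]
 [ 0.4787 -0.1004]]
-140.44403658291066
```

>>> drive_tool --steps '[[[0,0,0],6],[[0,0,0],6],[[0,0,0],5],[[27,-4,0],0],[[27,-4,0],0],[[26,-4,0],0],[[0,0,0],0],[[0,0,0],0]]' --jaw 0

```text
time: 14.68
tool_pos: [0.5185, -0.0427, 0.1643]
tcp_rot: [2.963, 1.043, -0.0]
wrist_force: [-0.0, -0.6, -0.2]
width: 0.001
```

Run:
```python
from h import *
st(); ci,im=shot('wrist','w13'); np.save('w13.npy',ci,allow_pickle=True)
```

```text
t14.68 pos [ 0.5185 -0.0427  0.1643] toolx yaw 38.77 toolz [-0.0001 -0.0002 -1.    ] F [-0.0041 -0.591  -0.2253] w0.001 q6 0.76
```

View pics/w13.png

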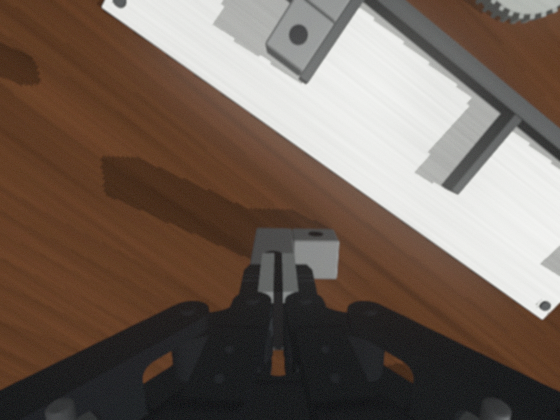

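>>> drive_tool --steps '[[[0,0,25],0],[[0,0,25],0],[[0,0,18],0],[[0,0,0],0]]'

```text
time: 15.07
tool_pos: [0.5133, -0.0437, 0.092]
tcp_rot: [-2.962, -1.037, 0.012]
wrist_force: [-0.8, -0.1, 0.2]
width: 0.0
```

>>> drive_tool --steps '[[[-8,0,0],0],[[-8,0,0],0],[[-8,0,0],0],[[-8,0,0],0],[[-8,0,0],0],[[-8,0,0],0],[[-4,0,0],0],[[0,0,0],0]]'

```text
time: 15.73
tool_pos: [0.4764, -0.0765, 0.0964]
tcp_rot: [2.965, 1.038, -0.0]
wrist_force: [0.4, -0.3, 0.3]
width: 0.001
```

Run:
```python
from h import *
st(); ci,im=shot('wrist','w14'); np.save('w14.npy',ci,allow_pickle=True);ci,im=shot('scene','s14'); crop(im,140,120,410,290,2.9,'cs14')
```

```text
t15.73 pos [ 0.4764 -0.0765  0.0964] toolx yaw 38.59 toolz [-0.0001 -0.0002 -1.    ] F [ 0.4127 -0.2589  0.3399] w0.001 q6 0.69
```

View pics/cs14.png

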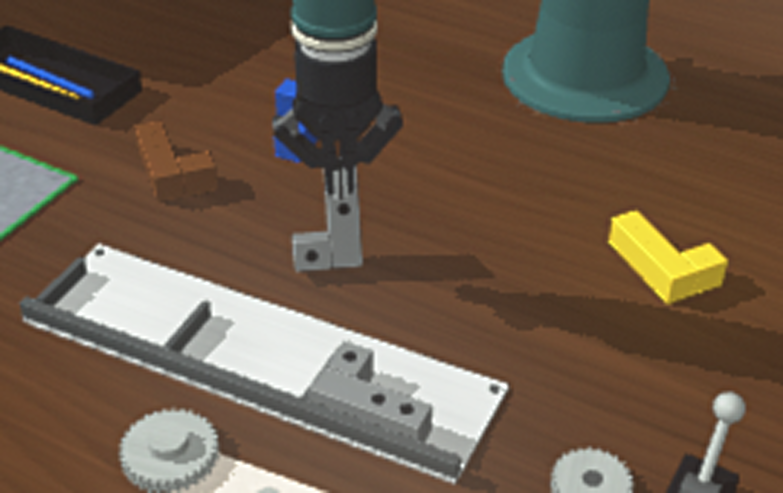

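>>> drive_tool --steps '[[[-12,0,0],0],[[-12,0,0],0],[[-12,0,0],0],[[0,0,0],0],[[0,0,0],0]]'

```text
time: 16.25
tool_pos: [0.4483, -0.0988, 0.0961]
tcp_rot: [-2.965, -1.037, 0.0]
wrist_force: [0.4, 0.6, -0.4]
width: -0.002
```

Run:
```python
from h import *
st(); ci,im=shot('wrist','w15'); np.save('w15.npy',ci,allow_pickle=True);ci,im=shot('scene','s15'); crop(im,140,100,410,270,2.9,'cs15')
```

```text
t16.25 pos [ 0.4483 -0.0988  0.0961] toolx yaw 38.55 toolz [-0.0002  0.0002 -1.    ] F [ 0.4073  0.6244 -0.4153] w-0.002 q6 0.63
```

View pics/cs15.png

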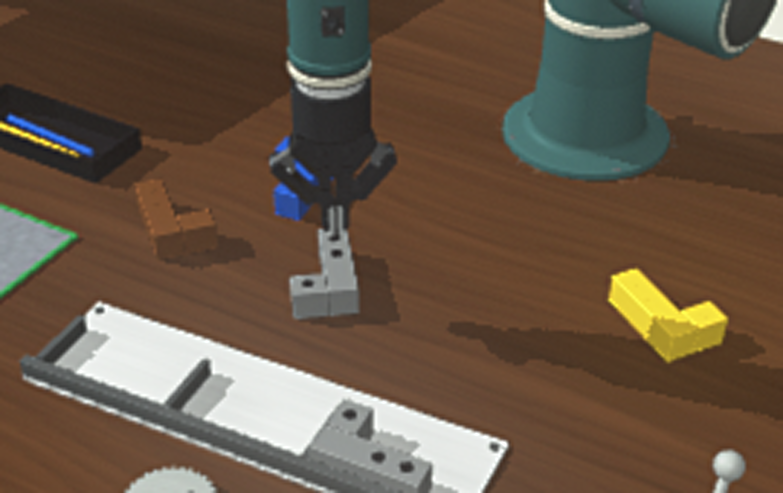

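View pics/w15.png

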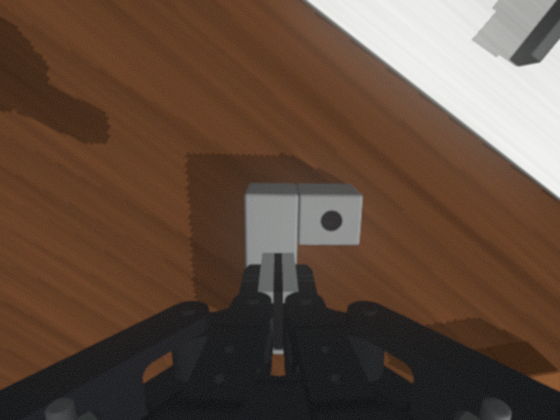

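B has fallen over and lies flat, now with the right hand. I'll raise, open the jaw and measure again.

>>> drive_tool --steps '[[[0,0,-25],0],[[0,0,-35],0],[[0,0,-35],0],[[0,0,-25],0],[[0,0,0],0],[[0,0,0],0]]' --jaw 1.0

```text
time: 16.85
tool_pos: [0.4511, -0.0986, 0.2186]
tcp_rot: [2.962, 1.039, 0.007]
wrist_force: [-0.6, -0.3, -0.0]
width: 0.842
```

Run:
```python
from h import *
st(); ci,im=shot('wrist','w16'); np.save('w16.npy',ci,allow_pickle=True)
```

```text
t16.85 pos [ 0.4511 -0.0986  0.2186] toolx yaw 38.67 toolz [ 0.005  -0.0012 -1.    ] F [-0.606  -0.2978 -0.0094] w0.842 q6 0.63
```

View pics/w16.png

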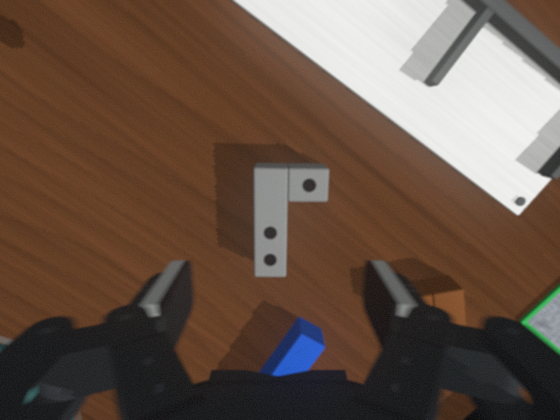

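Run:
```python
from h import *
im=cv2.imread('pics/w16.png');ci=np.load('w16.npy',allow_pickle=True).item()
s,Rm=st()
a,P=brk(ci,im,(240,155,289,285),.035,'d16')
c,_,_=cv2.minAreaRect((P*1000).astype(np.float32)); c=np.array(c)/1000
d=np.r_[c-s['tool_pos'][:2],0]; print('shift tool mm',(Rm.T@d*1000)[:2])
```

```text
t16.90 pos [ 0.4496 -0.0982  0.2166] toolx yaw 38.67 toolz [ 0.0012 -0.0002 -1.    ] F [-0.7975 -0.2918  0.3932] w0.923 q6 0.63
corners mm [[452.3999938964844, -71.0999984741211], [369.0, -136.89999389648438], [385.5, -159.39999389648438], [470.1000061035156, -94.5999984741211]] area 3134.882092201733
rect ((419.3709411621094, -115.6043701171875), (107.44974517822266, 30.362985610961914), 38.227718353271484)
shift tool mm [-34.4839  -5.3225]
```

>>> drive_tool --steps '[[[-17,-2.5,20],0],[[-17,-2.5,30],0],[[0,0,35],0],[[0,0,35],0],[[0,0,35],0],[[0,0,20],0],[[0,0,15],0],[[0,0,0],0]]'

```text
time: 17.57
tool_pos: [0.414, -0.1137, 0.0209]
tcp_rot: [-2.958, -1.037, 0.014]
wrist_force: [-1.0, 0.3, -0.7]
width: 0.998
```

>>> drive_tool --steps '[[[0,0,0],0],[[0,0,0],0],[[0,0,0],0],[[0,0,0],0],[[0,0,0],0],[[0,0,0],0],[[0,0,0],0],[[0,0,0],0]]' --jaw 0 --force 60

```text
time: 18.23
tool_pos: [0.421, -0.1162, 0.0278]
tcp_rot: [2.963, 1.039, 0.004]
wrist_force: [0.1, 0.8, 6.6]
width: 0.346
```

>>> drive_tool --steps '[[[0,0,-15],0],[[0,0,-20],0],[[0,0,0],0]]'

```text
time: 18.48
tool_pos: [0.4219, -0.1165, 0.0642]
tcp_rot: [2.961, 1.038, 0.007]
wrist_force: [2.2, -1.2, -1.1]
width: 0.351
```

Run:
```python
from h import *
st(); ci,im=shot('wrist','w17'); np.save('w17.npy',ci,allow_pickle=True)
```

```text
t18.48 pos [ 0.4219 -0.1165  0.0642] toolx yaw 38.65 toolz [ 0.0054 -0.0018 -1.    ] F [ 2.1575 -1.2073 -1.0928] w0.351 q6 0.57
```

View pics/w17.png

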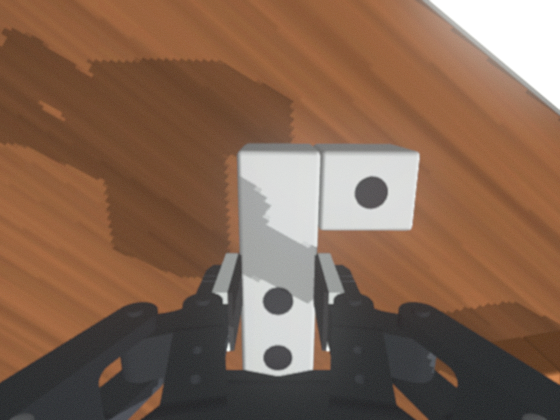

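>>> drive_tool --steps '[[[29,-12,-15],0],[[29,-12,-10],0],[[0,0,0],7.1],[[0,0,0],7.1],[[0,0,0],7.1],[[0,0,0],7.1],[[0,0,0],7.1],[[0,0,0],7.1]]'

```text
time: 19.2
tool_pos: [0.4488, -0.0604, 0.0847]
tcp_rot: [-3.139, 0.118, 0.003]
wrist_force: [0.4, -0.5, -2.8]
width: 0.351
```

>>> drive_tool --steps '[[[0,0,0],7.1],[[0,0,0],7.1],[[0,0,0],7.1],[[0,0,0],7.1],[[0,0,0],7.1],[[0,0,20],0],[[0,0,15],0],[[0,0,0],0]]'

```text
time: 19.87
tool_pos: [0.4459, -0.06, 0.0472]
tcp_rot: [2.956, -1.06, -0.012]
wrist_force: [-1.0, 0.0, -2.1]
width: 0.352
```

>>> drive_tool --steps '[[[0,0,12],0],[[0,0,7],0],[[0,0,2],0],[[0,0,0],0]]'

```text
time: 20.2
tool_pos: [0.4489, -0.0605, 0.0295]
tcp_rot: [2.957, -1.06, -0.003]
wrist_force: [0.5, 0.3, -2.4]
width: 0.348
```

>>> drive_tool --steps '[[[0,0,0],0],[[0,0,0],0],[[0,0,0],0],[[0,0,0],0],[[0,0,0],0],[[0,0,0],0],[[0,0,0],0]]' --jaw 1.0

```text
time: 20.78
tool_pos: [0.45, -0.0607, 0.0305]
tcp_rot: [-2.957, 1.06, -0.001]
wrist_force: [0.9, 0.1, -0.1]
width: 1.0
```

>>> drive_tool --steps '[[[0,0,-20],0],[[0,0,-35],0],[[0,0,-40],0],[[0,0,-40],0],[[0,0,-40],0],[[0,0,0],-7],[[0,0,0],-7],[[0,0,0],-7]]'

```text
time: 21.45
tool_pos: [0.4505, -0.0608, 0.2068]
tcp_rot: [3.102, -0.494, 0.005]
wrist_force: [-0.4, 0.3, -0.6]
width: 1.001
```

>>> drive_tool --steps '[[[0,0,0],-7],[[0,0,0],-7],[[0,0,0],-7],[[0,0,0],-7],[[0,0,0],-7],[[0,0,0],-7],[[0,0,0],-7],[[0,0,0],-7]]'

```text
time: 22.12
tool_pos: [0.4496, -0.0607, 0.2052]
tcp_rot: [-2.971, -1.02, 0.0]
wrist_force: [-0.3, 0.6, 0.0]
width: 1.004
```

>>> drive_tool --steps '[[[0,0,0],-7],[[0,0,0],-7],[[0,0,0],-7],[[0,0,0],-7],[[0,0,0],-7],[[0,0,0],-7],[[0,0,0],-7],[[0,0,0],-7]]'

```text
time: 22.78
tool_pos: [0.4497, -0.0607, 0.2052]
tcp_rot: [-2.145, -2.295, 0.0]
wrist_force: [-1.0, -1.2, 0.4]
width: 0.999
```

>>> drive_tool --steps '[[[0,0,0],-7],[[0,0,0],-7],[[0,0,0],-7],[[0,0,0],-7],[[0,0,0],-7],[[0,0,0],-7],[[0,0,0],-5],[[0,0,0],0]]'

```text
time: 23.45
tool_pos: [0.4497, -0.0607, 0.2052]
tcp_rot: [-1.057, -2.958, 0.0]
wrist_force: [0.6, -0.0, 0.5]
width: 1.003
```

Run:
```python
from h import *
st(); ci,im=shot('wrist','w18'); np.save('w18.npy',ci,allow_pickle=True)
```

```text
t23.45 pos [ 0.4497 -0.0607  0.2052] toolx yaw 140.67 toolz [-0.0002  0.     -1.    ] F [ 0.5676 -0.0202  0.4659] w1.003 q6 -1.07
```

View pics/w18.png

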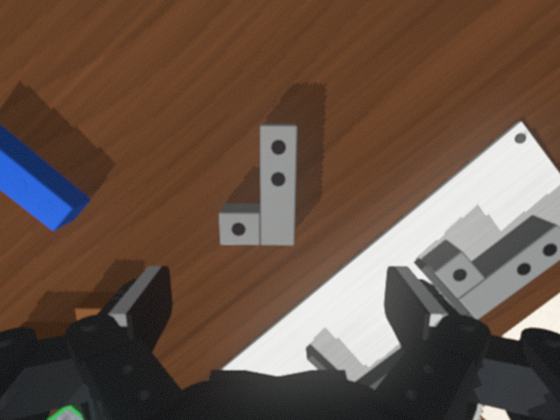

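Run:
```python
from h import *
im=cv2.imread('pics/w18.png');ci=np.load('w18.npy',allow_pickle=True).item()
s,Rm=st()
a,P=brk(ci,im,(258,115,305,255),.035,'d18')
c,_,_=cv2.minAreaRect((P*1000).astype(np.float32)); c=np.array(c)/1000
d=np.r_[c-s['tool_pos'][:2],0]; print('shift tool mm',(Rm.T@d*1000)[:2])
```

```text
t23.50 pos [ 0.4497 -0.0607  0.2052] toolx yaw 140.44 toolz [-0.0002  0.     -1.    ] F [-0.3036 -0.2019 -0.1236] w1.002 q6 -1.07
corners mm [[398.5, -35.400001525878906], [480.0, -103.80000305175781], [499.1000061035156, -82.0999984741211], [417.6000061035156, -13.399999618530273]] area 3173.564630581226
rect ((448.8036193847656, -58.76130676269531), (30.494752883911133, 107.6507339477539), 50.15709686279297)
shift tool mm [1.9068 0.9316]
```

>>> drive_tool --steps '[[[2,1,20],0],[[0,0,35],0],[[0,0,35],0],[[0,0,35],0],[[0,0,30],0],[[0,0,20],0],[[0,0,7],0],[[0,0,0],0]]'

```text
time: 24.17
tool_pos: [0.4469, -0.0583, 0.0213]
tcp_rot: [-1.061, -2.952, 0.001]
wrist_force: [0.0, -0.0, 0.1]
width: 1.001
```

>>> drive_tool --steps '[[[0,0,0],0],[[0,0,0],0],[[0,0,0],0],[[0,0,0],0],[[0,0,0],0],[[0,0,0],0],[[0,0,0],0],[[0,0,0],0]]' --jaw 0 --force 60

```text
time: 24.83
tool_pos: [0.4505, -0.059, 0.025]
tcp_rot: [1.06, 2.954, 0.001]
wrist_force: [-0.2, -0.4, 6.5]
width: 0.354
```

>>> drive_tool --steps '[[[0,0,-15],0],[[0,0,-25],0],[[0,0,-30],0],[[0,0,-30],0],[[0,0,0],0]]'

```text
time: 25.25
tool_pos: [0.4534, -0.0595, 0.1297]
tcp_rot: [1.057, 2.947, 0.003]
wrist_force: [2.4, 0.5, -1.2]
width: 0.352
```

Run:
```python
from h import *
st(); ci,im=shot('wrist','w19'); np.save('w19.npy',ci,allow_pickle=True)
```

```text
t25.25 pos [ 0.4534 -0.0595  0.1297] toolx yaw 140.54 toolz [ 0.0112 -0.0021 -0.9999] F [ 2.4138  0.4634 -1.1685] w0.352 q6 -1.07
```

View pics/w19.png

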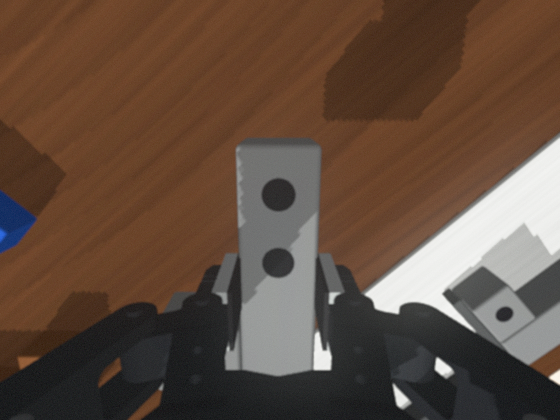

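>>> drive_tool --steps '[[[-32,0,-4],0],[[-33,0,-4],0],[[-33,0,-4],0],[[-33,0,0],0],[[-33,0,0],0],[[-33,0,0],0],[[-33,0,0],0],[[-30,0,0],0]]'

```text
time: 25.97
tool_pos: [0.6496, -0.2247, 0.1324]
tcp_rot: [-1.06, -2.954, -0.0]
wrist_force: [-0.2, -0.6, -1.6]
width: 0.35
```

>>> drive_tool --steps '[[[0,0,0],6.6],[[0,0,0],6.6],[[0,0,0],6.6],[[0,0,0],6.6],[[0,0,0],6.6],[[0,0,0],6.6],[[0,0,0],6.7],[[0,0,0],0]]'

```text
time: 26.63
tool_pos: [0.6482, -0.2233, 0.1325]
tcp_rot: [-2.138, -2.296, 0.002]
wrist_force: [-0.4, 0.0, -1.0]
width: 0.355
```

Run:
```python
from h import *
s,Rm=st(); ci,im=shot('wrist','w20'); np.save('w20.npy',ci,allow_pickle=True)
print((Rm.T@(np.array([.662,-.2306,s['tool_pos'][2]])-s['tool_pos'])*1000))
```

```text
t26.63 pos [ 0.6482 -0.2233  0.1325] toolx yaw 94.08 toolz [-0.0037  0.0015 -1.    ] F [-0.3829  0.044  -1.0397] w0.355 q6 -0.44
[-8.2636 13.2697 -0.0628]
```

View pics/w20.png

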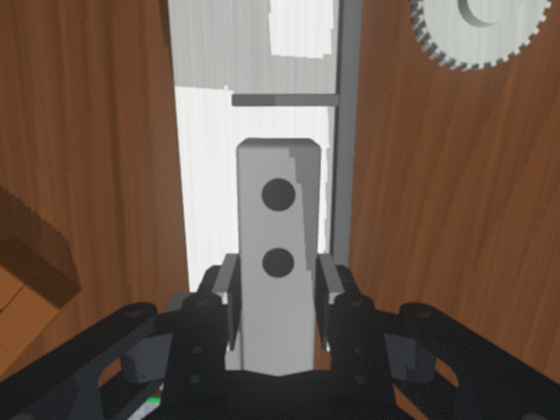

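>>> drive_tool --steps '[[[-6,12,0],0],[[0,0,30],0],[[0,0,30],0],[[0,0,18],0],[[0,0,9],0],[[0,0,0],0]]'

```text
time: 27.18
tool_pos: [0.6591, -0.2278, 0.0438]
tcp_rot: [-2.131, -2.299, 0.004]
wrist_force: [-0.6, 0.1, -2.6]
width: 0.353
```

>>> drive_tool --steps '[[[0,0,7],0],[[0,0,5],0],[[0,0,0],0]]'

```text
time: 27.43
tool_pos: [0.6625, -0.2291, 0.0366]
tcp_rot: [2.136, 2.302, 0.001]
wrist_force: [-0.8, 0.0, -2.3]
width: 0.357
```

>>> drive_tool --steps '[[[0,0,5],0],[[0,0,0],0],[[0,5,0],0],[[0,5,0],0],[[0,5,0],0],[[0,3,0],0],[[0,0,0],0]]'

```text
time: 28.02
tool_pos: [0.6734, -0.2281, 0.0313]
tcp_rot: [-2.128, -2.295, 0.016]
wrist_force: [-20.3, -2.1, 12.4]
width: 0.349
```

>>> drive_tool --steps '[[[-4,0,0],0],[[-4,0,0],0],[[-4,0,0],0],[[-4,0,0],0],[[0,0,0],0]]'

```text
time: 28.43
tool_pos: [0.6741, -0.2376, 0.0312]
tcp_rot: [-2.124, -2.287, 0.006]
wrist_force: [-21.5, 16.1, 16.9]
width: 0.352
```

>>> drive_tool --steps '[[[0,-5,0],0],[[0,0,0],0],[[-4,0,0],0],[[0,0,0],0]]'

```text
time: 28.77
tool_pos: [0.6739, -0.2387, 0.0314]
tcp_rot: [-2.128, -2.289, -0.008]
wrist_force: [-7.7, 25.6, 10.9]
width: 0.354
```

>>> drive_tool --steps '[[[0,0,0],0],[[0,0,0],0],[[0,0,0],0],[[0,0,0],0],[[0,0,0],0]]' --jaw 0.8

```text
time: 29.18
tool_pos: [0.6772, -0.2488, 0.0319]
tcp_rot: [2.137, 2.301, 0.001]
wrist_force: [-0.3, -0.3, 0.3]
width: 0.798
```

>>> drive_tool --steps '[[[0,0,-20],0],[[0,0,-30],0],[[0,0,-35],0],[[0,0,-35],0],[[0,0,-30],0],[[0,0,0],0]]'

```text
time: 29.68
tool_pos: [0.6812, -0.2505, 0.1913]
tcp_rot: [2.129, 2.291, 0.008]
wrist_force: [1.0, 0.3, 0.3]
width: 0.801
```

Run:
```python
from h import *
st(); ci,im=shot('wrist','w21'); np.save('w21.npy',ci,allow_pickle=True)
crop(im,150,60,370,270,2.8,'c21')
```

```text
t29.68 pos [ 0.6812 -0.2505  0.1913] toolx yaw 94.20 toolz [ 0.0138 -0.0058 -0.9999] F [1.0298 0.3128 0.2602] w0.801 q6 -0.46
```

View pics/c21.png

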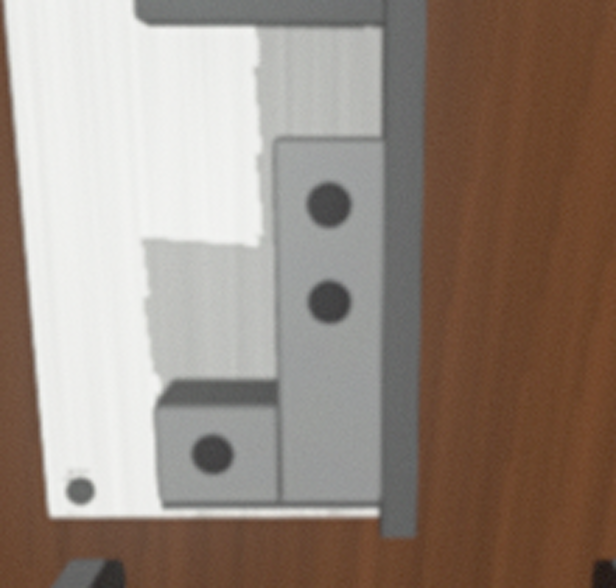

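Run:
```python
from h import *
ci=np.load('w21.npy',allow_pickle=True).item()
c=lambda p:np.array(p)/2.8+np.array([150,60])
th=np.radians(4.2);x=np.array([np.cos(th),np.sin(th)]);y=np.array([-x[1],x[0]])
f=toplane(ci,[c((160,25)),c((380,24))],.026)[:,:2]; e=toplane(ci,[c((277,138)),c((382,138))],.041)[:,:2]
h=toplane(ci,[c((165,500)),c((380,500))],.041)[:,:2]
b=toplane(ci,[c((384,140)),c((382,500))],.041)[:,:2]
print('fence y',f@y,'free end y',e@y,'heel y',h@y,'back edge x at .041',b@x)
fb=toplane(ci,[c((384,60)),c((381,520))],.026)[:,:2];print('fence inner top x',fb@x)
```

```text
fence y [-0.1994 -0.1991] free end y [-0.2306 -0.2306] heel y [-0.3388 -0.3391] back edge x at .041 [0.6713 0.6715]
fence inner top x [0.6717 0.6718]
```

>>> drive_tool --steps '[[[38,-8,0],0],[[38,-8,0],0],[[38,-8,0],0],[[38,-6,0],0],[[0,0,0],0]]' --jaw 0

```text
time: 30.15
tool_pos: [0.6326, -0.0927, 0.1795]
tcp_rot: [-2.13, -2.302, -0.0]
wrist_force: [-0.5, 0.0, -0.4]
width: 0.085
```

Run:
```python
from h import *
st(); ci,im=shot('wrist','w22'); np.save('w22.npy',ci,allow_pickle=True)
```

```text
t30.15 pos [ 0.6326 -0.0927  0.1795] toolx yaw 94.44 toolz [-0.0042  0.0039 -1.    ] F [-0.5006  0.0472 -0.4017] w0.085 q6 -0.26
```

View pics/w22.png

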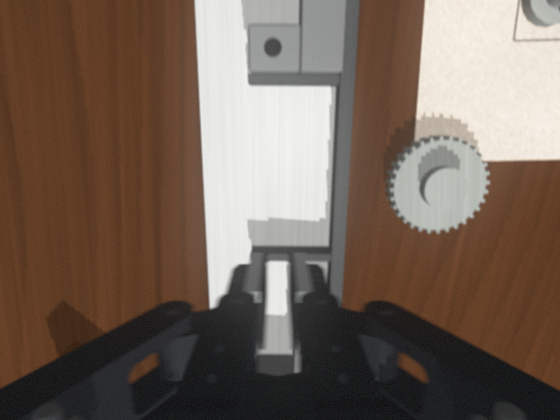

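Run:
```python
from h import *
im=cv2.imread('pics/w22.png'); crop(im,230,0,370,100,5,'c22')
```

```text
(no output)
```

View pics/c22.png

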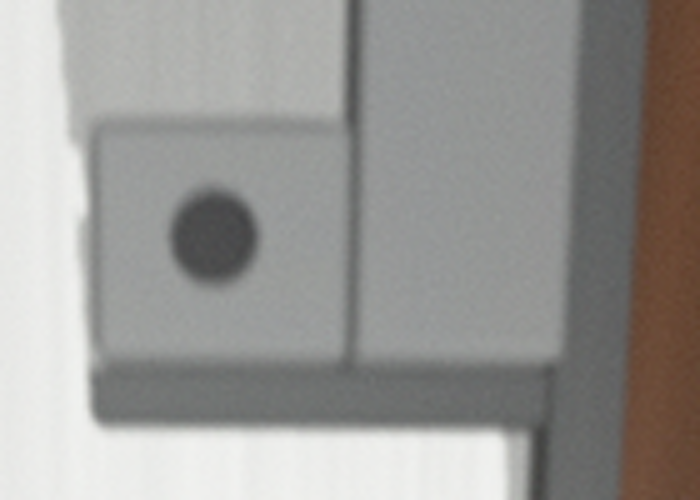

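A is flush on both faces, with no white gap in c22. B measured 0.4 mm from the back fence line, with a 31.3 mm gap at its free end (nominal 32). Both are home, so I'll go to the switch.

>>> drive_tool --steps '[[[37,-10,0],0],[[37,-10,0],0],[[37,-10,0],0],[[37,-10,0],0],[[37,-10,0],0],[[37,-10,0],0],[[37,-10,0],0],[[37,-10,0],0]]'

```text
time: 30.87
tool_pos: [0.5335, 0.191, 0.1806]
tcp_rot: [2.139, 2.3, -0.001]
wrist_force: [0.3, 0.4, 0.5]
width: -0.003
```

>>> drive_tool --steps '[[[33,-12,0],0],[[33,-12,0],0],[[30,0,0],0],[[0,0,0],0]]'

```text
time: 31.2
tool_pos: [0.5024, 0.2884, 0.1807]
tcp_rot: [-2.133, -2.304, -0.002]
wrist_force: [0.7, 0.4, 0.3]
width: -0.002
```

Run:
```python
from h import *
st(); ci,im=shot('wrist','w23'); np.save('w23.npy',ci,allow_pickle=True); shot('top','t23')
```

```text
t31.20 pos [0.5024 0.2884 0.1807] toolx yaw 94.41 toolz [-0.     0.002 -1.   ] F [0.6767 0.404  0.2795] w-0.002 q6 0.40
```

View pics/w23.png

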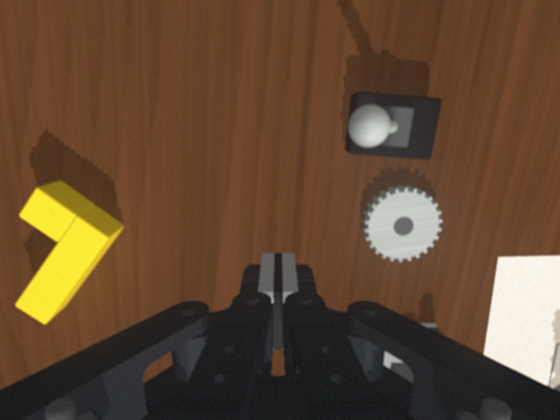

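View pics/t23.png

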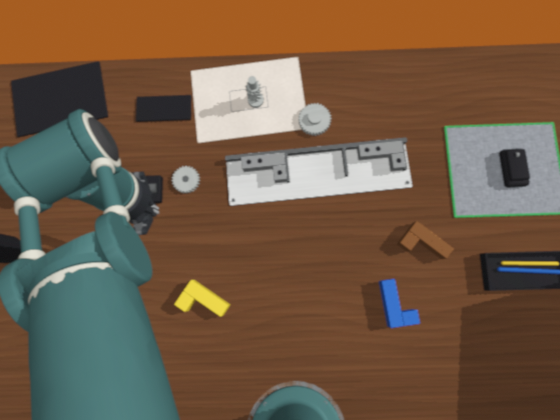

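Run:
```python
from h import *
ci=np.load('w23.npy',allow_pickle=True).item()
for z in(.08,.085,.09): print(z,toplane(ci,(370,126),z)[0])
print('box',toplane(ci,[(353,93),(440,98),(433,158),(347,152)],.02))
c2=bot.camera_info('scene'); b=ray(c2,(391,261))[0]; a=ray(ci,(370,126))[0]
t=np.linalg.lstsq(np.c_[a,-b],c2['position']-ci['position'],rcond=None)[0]; print(ci['position']+a*t[0],c2['position']+b*t[1])
```

```text
0.08 [0.5598 0.3525 0.08  ]
0.085 [0.5585 0.3526 0.085 ]
0.09 [0.5572 0.3527 0.09  ]
box [[0.5576 0.3761 0.02  ]
 [0.6286 0.3777 0.02  ]
 [0.6322 0.3292 0.02  ]
 [0.5588 0.3287 0.02  ]]
[0.558  0.3526 0.0872] [0.5579 0.3534 0.0872]
```

>>> drive_tool --steps '[[[32,5,0],0],[[32,5,0],0],[[0,0,35],0],[[0,0,35],0],[[0,0,30],0],[[0,0,8],0],[[0,0,0],0]]'

```text
time: 31.88
tool_pos: [0.5061, 0.3458, 0.0693]
tcp_rot: [-2.139, -2.299, 0.012]
wrist_force: [-0.6, 0.4, 0.2]
width: -0.002
```

Run:
```python
from h import *
st(); ci,im=shot('wrist','w24'); ci,im=shot('scene','s24'); crop(im,300,150,500,310,3.8,'cs24')
```

```text
t31.88 pos [0.5061 0.3458 0.0693] toolx yaw 94.13 toolz [-0.0066 -0.0047 -1.    ] F [-0.5795  0.3743  0.2   ] w-0.002 q6 0.49
```

View pics/cs24.png

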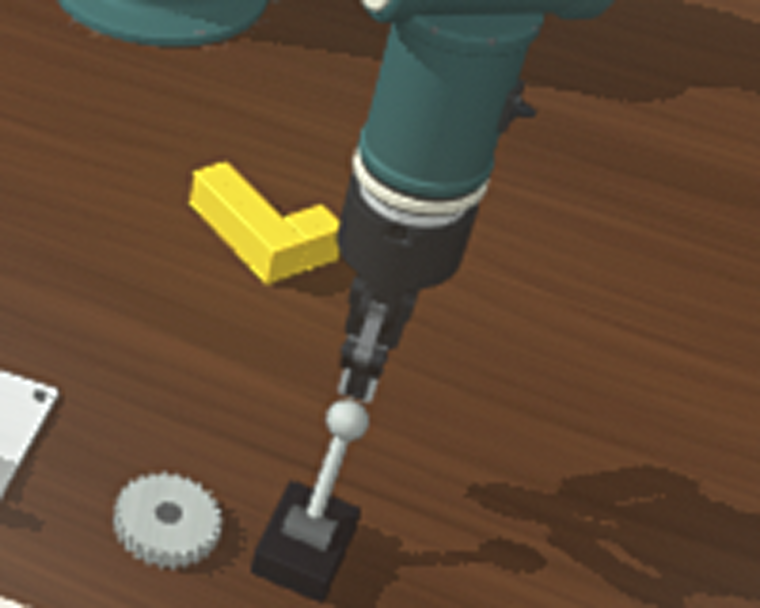

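View pics/w24.png

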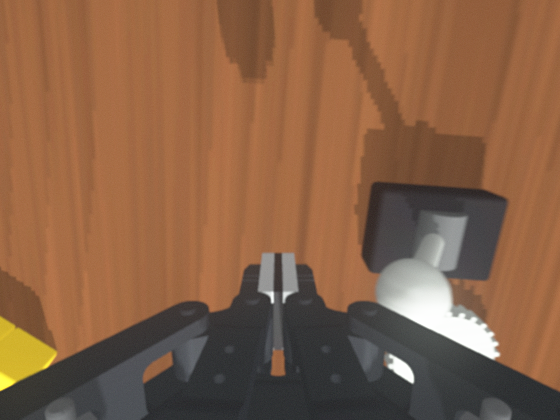

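>>> drive_tool --steps '[[[-1,12,0],0],[[-1,12,0],0],[[-1,12,0],0],[[-1,12,0],0],[[-1,12,0],0],[[-1,12,0],0],[[0,0,0],0]]'

```text
time: 32.57
tool_pos: [0.5835, 0.3486, 0.0737]
tcp_rot: [2.138, 2.3, 0.004]
wrist_force: [0.1, -0.4, -0.3]
width: 0.006
```

>>> drive_tool --steps '[[[-1,10,0],0],[[-1,10,0],0],[[0,5,0],0],[[0,0,0],0],[[0,0,0],0]]'

```text
time: 32.98
tool_pos: [0.6051, 0.3481, 0.0728]
tcp_rot: [-2.138, -2.302, 0.002]
wrist_force: [-1.4, 0.1, -0.6]
width: -0.004
```

Run:
```python
from h import *
st(); ci,im=shot('wrist','w25'); ci,im=shot('scene','s25'); crop(im,300,150,500,310,3.8,'cs25')
```

```text
t32.98 pos [0.6051 0.3481 0.0728] toolx yaw 94.24 toolz [-0.0007 -0.0007 -1.    ] F [-1.3818  0.0624 -0.5938] w-0.004 q6 0.41
```

View pics/cs25.png

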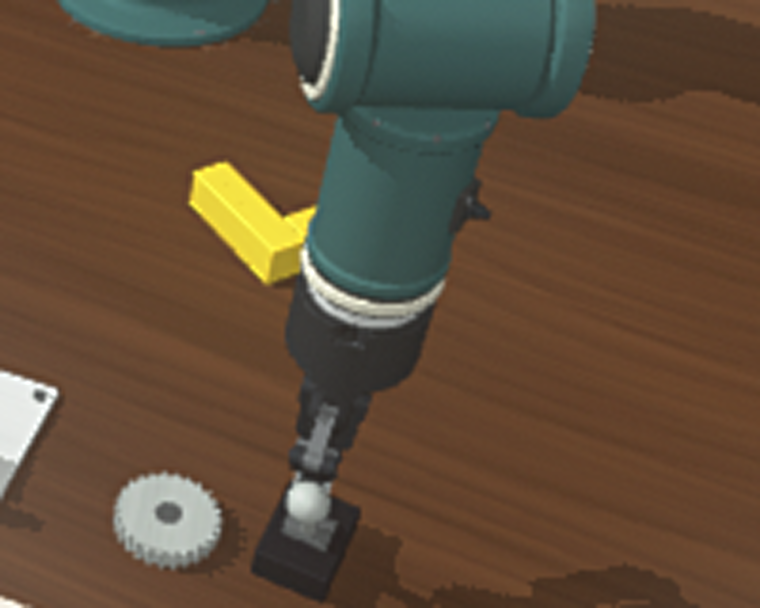

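>>> drive_tool --steps '[[[0,6,0],0],[[0,6,0],0],[[0,0,0],0],[[0,0,0],0]]'

```text
time: 33.42
tool_pos: [0.6061, 0.3484, 0.0728]
tcp_rot: [-2.129, -2.293, 0.03]
wrist_force: [-31.8, -3.6, 18.8]
width: -0.001
```

>>> drive_tool --steps '[[[0,5,0],0],[[0,0,0],0],[[0,0,0],0]]'

```text
time: 33.67
tool_pos: [0.6064, 0.3484, 0.0727]
tcp_rot: [-2.125, -2.289, 0.042]
wrist_force: [-44.2, -6.4, 27.5]
width: -0.005
```

The lever is against its stop, so I'll back off.

>>> drive_tool --steps '[[[0,-25,0],0],[[0,-25,0],0],[[0,0,-35],0],[[0,0,-35],0],[[-20,-30,-35],0],[[-10,-30,0],0],[[0,-30,0],0],[[0,0,0],0]]'

```text
time: 34.33
tool_pos: [0.4851, 0.3122, 0.1728]
tcp_rot: [-2.136, -2.302, 0.002]
wrist_force: [-1.1, -1.0, -0.9]
width: 0.0
```

Run:
```python
from h import *
st(); ci,im=shot('wrist','w26'); ci,im=shot('scene','s26'); ci,im=shot('top','t26'); crop(im,110,90,430,290,2.5,'ct26')
```

```text
t34.33 pos [0.4851 0.3122 0.1728] toolx yaw 94.29 toolz [-0.0021 -0.0001 -1.    ] F [-1.0908 -1.0023 -0.9156] w0.000 q6 0.45
```

View pics/s26.png

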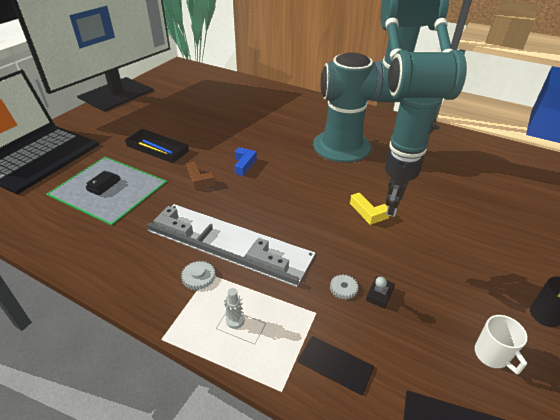

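View pics/ct26.png

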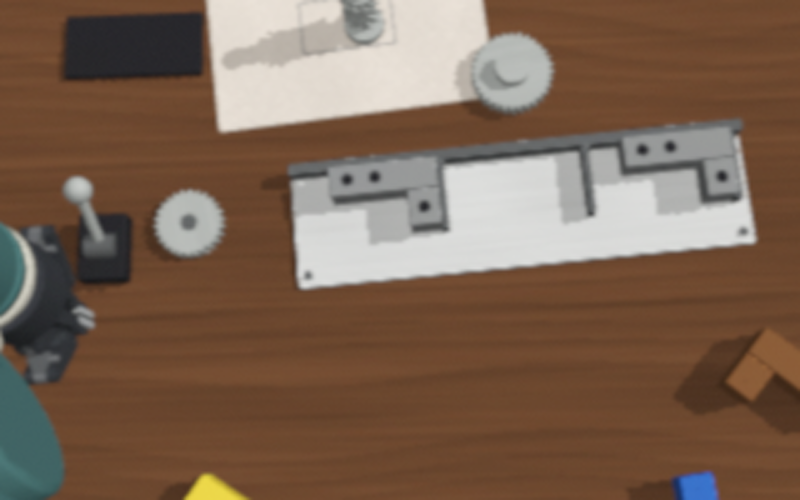

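Run:
```python
from h import *
ct=bot.camera_info('top'); print(toplane(ct,[(140.8,166),(140,197)],.087))
im=cv2.imread('pics/t26.png'); crop(im,225,130,420,215,4,'z26')
```

```text
[[0.6313 0.3506 0.087 ]
 [0.5547 0.3497 0.087 ]]
```

View pics/z26.png

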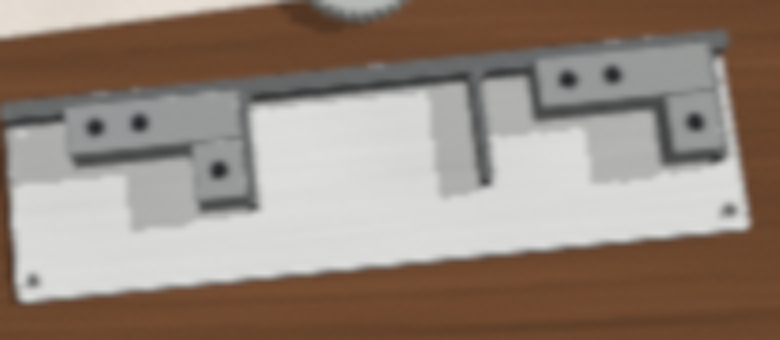

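The lever tip travelled 76.6 mm, against about 76.7 mm expected for full throw. Both brackets sit square in their corners and the gears haven't moved, so I'm handing in.

```bash
python3 -c "
from workcell import bot
print(bot.finish_job())"
```

```text
the job is handed in; nothing more can be done
None
```

I handed the job in at about 34 s. Both grey brackets on the desk are in the tray, and after that I pushed the switch lever fully over.

- **First bracket:** it already lay the right way. I placed it in the left bay and pushed it against both fences, reaching about 10 N at the back and 19 N at the side. Close views show no gap at either fence.
- **Mirrored bracket:** I lifted it by one end so that it swung upright. The grip slipped and dropped it, but it landed standing on its short leg. I tipped it over to the correct face, turned it with one regrip, and pushed it home in the right bay. It measured within 0.4 mm of the back fence line, with a 31.3 mm gap at its free end (nominal 32 mm).
- **Lever:** I pushed it until it met its stop. The tip travelled 76.6 mm, which matches full throw (about 76.7 mm). I overshot the stop, so the force reading reached about 52 N at the closed fingertips before I backed off. That is under the 120 N wrist limit. The 40 N limit covers the arm and gripper body, and I took this as contact on the fingers.
- **Last checks:** the final overhead picture shows both brackets square in their corners, the two gears where they were at the start, and the robot touching nothing.
- **Camera disagreement:** the overhead and wrist cameras differed by 3–8 mm, so I relied on the wrist camera and on contact.

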